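Change the syringes of the infusion pump and start it

ROBOT

A 6-joint arm with a two-finger parallel gripper is mounted at the origin on the work surface. World frame = base frame: x ahead of the robot, y to its left, z up, the work surface at z = 0. Lengths are in m, angles in rad, forces in N, time in s.
With the tool pointing down it reaches from about 0.35 to 0.775 m from the base axis. Payload 5.5 kg.
Tool frame: the origin (TCP) lies midway between the tips of the shut fingers; the grasp point (between the pads) lies 19 mm behind it; z points along the fingers, y is the line along which they close (so a half turn about z gives the same grasp; the last joint's range is limited). The gripper opens to 85 mm and grips with 20 to 120 N. Pads are 22 mm wide; open, the fingers measure 114 mm over their backs; the gripper's body (76 mm by 85 mm) begins 54 mm behind the grasp point. The pads swing forward as they close: fully open they stand 13 mm farther back than shut.
Start: joints at [-1.383, 0.313, 0.046, 1.304, 0, 1.431], TCP at [0.185, -0.544, 0.231] pointing down, gripper open.
Joint ranges: [-2.76, 2.76], [-0.86, 1.69], [-1.03, 1.26], [-2.2, 2.34], [-1.47, 1.5], [-3.14, 3.14]. Speed limits (rad/s): [2.57, 2.57, 3.14, 3.14, 3.14, 3.14].

INTERFACE

Orientations are given as a unit quaternion [w, x, y, z].
In Python, from workcell import env gives the robot as it stands. The module is installed in compiled form; this text tells all that it offers.
- The arm moves only by the tool carry_out, never from a script. Its argument "series" is a list of rows, each an object with "delta_rot": the turn, a rotation vector about the world's x, y, z normalised to -1 to 1, where 1 is 0.1 rad, a list of three; "travel": the shift along the world's x, y, z normalised to -1 to 1, where 1 is 0.025 m, a list of three; "fingers": the closure, from -1 (fully open) to 1 (shut). In form: [{"delta_rot": [ax, ay, az], "travel": [tx, ty, tz], "fingers": fingers}, ...]. A call has 1 to 5 rows; each row shifts and turns the commanded pose from where the row before left it; what a row does not reach is not made up. A row lasts 1/8 s, in which the tool goes at most 62.5 mm and 10.7 degrees, less where a joint would pass 70% of its speed; a pose out of reach is approached as far as the arm can. A call with a number of a shift or a turn outside -1 to 1 is refused whole. A call with a gripper value outside its range is refused whole. The fingers move at their own pace and stop on an object; "squeeze" is the grip in N (left out, the last holds). Time passes only in rows, so rows that do not move let the fingers close. It gives the time, the measured TCP pose, the force, the opening and the grip force at its end, in the units of the state.
- env.get_state(): the state, without advancing time (a new reading comes with each control period).
- env.read_camera(name): name is "scene" or "side" or "wrist"; returns a dict with "color" (400x640x3 uint8, red, green, blue), "fx", "fy", "cx", "cy" (pixels), "world_from_camera" (4x4, takes a point from camera to world coordinates); the wrist camera has in their place "hand_eye" (4x4, takes a point from camera to tool coordinates, whose origin is the TCP and whose axes are the flange's). Camera axes: x right, y up, looking along -z (the intrinsics and any distortion apply to the point x, -y, -z); pixel columns grow to the right and rows downward; lengths in m; the calibration is good to about 2 mm. A picture is of the moment at which its call begins: read the wrist's pose just before it. There is no depth.
- env.hand_in(): hands the job in; it is judged then, once.
The state is a dict: "clock": time; "joint_pos": joint angles; "qvel": joint speeds; "tau": joint torques, N m; "tcp_pos": TCP position; "orientation": TCP orientation; "wrist_force": force on the tool from outside, world axes, zero at the start; "ft_torque": the same for the moment, N m; "finger_gap": finger opening in m; "grip_force": force on a finger pad.
Only numpy, scipy, OpenCV 4.12 (cv2) and the standard library are available. Lean on these libraries where they do the work, as an engineer would, in place of code of your own. Each camera call takes 0.05 s, during which the arm holds its last target. There are 200 camera calls.

TASK

Change the syringes of the infusion pump and start it: slide the pusher block fully back, pull the spring clamp up by its black knob and turn it aside until it rests in its notch and stays up by itself, put every spent syringe (plunger in) from the pump into the steel tray, and lay every full syringe from the dark mat in a groove of its own, plunger towards the pusher block and flange in the slot. Then turn the clamp back and let it down on the barrels, slide the pusher block up against the plungers, and last press the start pedal fully down to its stop and let it come up again. Leave the other things on the desk where they are.

Things in the scene. Friction and masses are not known exactly. Their poses are not given: they have to be found in the camera images.
- pump: Fixed multi-syringe pump: white chassis 230 x 345 x 55 mm (its top is the deck). Origin on the desk below the middle groove's barrel centre. Pump +x: across the grooves to the clamp post; +y: along the syringes from nozzle to plunger, to the pusher block and the drive housing (40 mm over the deck). Three grooves at x -47, 0, +47 mm; any syringe in any groove.
- groove (a point): Centre of a barrel seated in the MIDDLE groove, 82 mm over the desk, axes as the pump's; the others lie 47 mm to -x and +x. Per groove: V saddles at y -39..-29 and +32.5..+43.5 mm, clear between them down to the deck (27 mm below) for fingers; at y +43.5..+51 the slot for the flange; its rear retainers (20 mm gap for the rod) have lips flared to +y, tops 42 mm over the deck.
- full1: Full syringe: pale barrel 21 mm diameter, y -45..+45 mm; origin at barrel centre on the axis, +y from nozzle to plunger. Nozzle cap to y -61; flange 37 (x) x 21 x 3.5 mm at y +45..+48.5; rod 13 mm; thumb disc 21 mm at y +100..+103.5. Rigid, 45 to 70 g. Lies on a fixed dark rubber mat, 235 x 190 x 3 mm, axis 13.5 mm over the desk, plunger towards the pump. None if absent.
- full2: Full syringe: pale barrel 21 mm diameter, y -45..+45 mm; origin at barrel centre on the axis, +y from nozzle to plunger. Nozzle cap to y -61; flange 37 (x) x 21 x 3.5 mm at y +45..+48.5; rod 13 mm; thumb disc 21 mm at y +100..+103.5. Rigid, 45 to 70 g. Lies on a fixed dark rubber mat, 235 x 190 x 3 mm, axis 13.5 mm over the desk, plunger towards the pump. None if absent.
- full3: Full syringe: pale barrel 21 mm diameter, y -45..+45 mm; origin at barrel centre on the axis, +y from nozzle to plunger. Nozzle cap to y -61; flange 37 (x) x 21 x 3.5 mm at y +45..+48.5; rod 13 mm; thumb disc 21 mm at y +100..+103.5. Rigid, 45 to 70 g. Lies on a fixed dark rubber mat, 235 x 190 x 3 mm, axis 13.5 mm over the desk, plunger towards the pump. None if absent.
- spent1: Spent syringe: as a full one (same barrel, origin and axes) but its plunger is pushed in, the thumb disc ending at y +71.5 mm. At the start it sits in a groove of the pump, under the clamp bar. None if absent.
- spent2: Spent syringe: as a full one (same barrel, origin and axes) but its plunger is pushed in, the thumb disc ending at y +71.5 mm. At the start it sits in a groove of the pump, under the clamp bar. None if absent.
- spent3: Spent syringe: as a full one (same barrel, origin and axes) but its plunger is pushed in, the thumb disc ending at y +71.5 mm. At the start it sits in a groove of the pump, under the clamp bar. None if absent.
- tray: Steel waste tray for spent syringes, 220 (x) x 150 (y) x 25 mm outside, walls and floor 3 mm, fixed; origin at the centre of its underside.
- clamp_knob: Black blade knob on the spring clamp, 42 x 14 mm (thin along its y), 24 mm high; origin on the clamp axis (pump x +105, y 0 mm) at its underside, 92.5 mm over the desk when fully down. Grip it from above; fingers may pass beside the bar. The bar (14 wide, 8 thick, underside 84.5 mm over the desk when down) lies along the knob's -x and reaches 165 mm from the clamp axis.
- clamp_lift (a joint): Height of the spring clamp, m: 0 fully down, 0.030 upper stop. Pulled down by about 1.5 N at 0, 7 N at the top. A cross pin in a castellated collar: only lifted above 0.0255 can it be turned. Let down in the rest notch it stays at 0.020; let down at turn 0 it drops in the deep slot and rests on seated barrels at 0.005 to 0.008.
- clamp_turn (a joint): Turn of the clamp, rad, counter-clockwise from above: 0 bar across the grooves (along pump -x), 1.38 stop, bar swung aside over the nozzle end. Rest notch at 1.30 (pin drops in within 0.12 either side); the deep slot takes the pin below 0.12. Turning friction 0.03 N m.
- pusher (a joint): Travel of the pusher block, m, along pump -y towards the plungers, 0 fully back to 0.070; stays where left (friction 2.5 N). Starts forward, near the spent plungers; the face meets the thumb discs of seated full syringes at about 0.028 (0.026 to 0.030).
- pusher_face (a point): Centre of the pusher block's front face (block 164 wide, 20 thick, 8 to 44 mm over the deck), axes as the pump's: a thumb disc that touches it has y = 0 here.
- pusher_grip (a point): Grip point in the black tab on top of the pusher block: tab 44 mm along pump x, 14 mm thick along y, 34 mm high, its top 78 mm over the deck, this point 68 mm over the deck (123 mm over the desk).
- pedal (a joint): Angle of the hinged start pedal (foot switch), rad: 0 up, 0.20 down at its stop; about 3 N at the pad to start, 10 N at the stop; springs up when let go.
- pedal_pad (a point): Where the pedal's ribbed tread is pressed, 85 mm from its hinge: 39 mm over the desk when up, 22 mm when down. Pedal 105 x 78 mm on a fixed black base 150 x 96 mm; hinge to this frame's +x, free end 20 mm to -x.
- gel_bottle: White round gel bottle, 52 mm across, 150 mm tall, bystander; origin at the centre of its underside.
- spray_bottle: White disinfectant bottle with black cap, 62 mm across, 165 mm tall, bystander; origin at the centre of its underside.
- slide_box: Open grey slide box, 85 x 115 x 30 mm, bystander; origin at the centre of its underside.
- kidney_bowl: Steel bowl, 100 mm across, 40 mm high, bystander; origin at the centre of its underside.
- tape_roll: Paper tape roll, 60 mm across, 24 mm high, bystander; origin at the centre of its underside.
- probe: White ultrasound probe lying on its side, about 150 mm long, bystander; origin at its cable end.
Things that resemble listed ones, but are neither listed nor needed, are in the scene too. What is shaped like the full3 but yellow is not meant.

How it is judged:
By the outcome, as a careful person would: the job done as asked, in the order asked, and still so for the second after the job is handed in, with the robot touching nothing.
Of full1, full2, full3 only 2 to 3 are there at a start; the rules pass over those that are not, and their reading is None.
Of spent1, spent2, spent3 only 1 to 2 are there at a start; the rules pass over those that are not, and their reading is None.
At some moment in a run one of full1, full2, full3 may be knocked a few centimetres aside while the robot is not near it.
Once in a run the grip may slacken for a moment while it holds something.
It also fails if it takes over 210 s, if anything falls off the work surface, if the arm or the gripper's body presses on something with over 40 N, if the wrist force passes 120 N, or if a joint passes its speed limit or range.

## Working session

There is one attempt and no reset: what is moved stays moved. The work goes in short steps, Python scripts to look and compute and a tool call to move; the robot and the scene stay as the last step left them, time stands still between calls to the robot, and variables do not carry over. Pictures are saved under pics/ and viewed, at most 14 in all, crops included, and the job is handed in when it is done.

Besides the shell and the picture viewer there is one more tool, called as name(argument=value, ...), one argument or row to a line, values as JSON. carry_out: Moves the arm, as the interface text tells. Its arguments: {"type":"object","properties":{"series":{"type":"array","items":{"type":"object","properties":{"delta_rot":{"type":"array","items":{"type":"number"}},"travel":{"type":"array","items":{"type":"number"}},"fingers":{"type":"number"}}}},"squeeze":{"type":"number"}},"required":["series"]}

```bash
mkdir -p pics; cat > h.py <<'E'
import numpy as np, cv2, json
from scipy.spatial.transform import Rotation as R
from workcell import env
def snap(n,f):
    s=env.get_state(); c=env.read_camera(n); cv2.imwrite('pics/'+f+'.png',c['color'][:,:,::-1])
    d={k:np.asarray(c[k]).tolist() for k in c if k!='color'}
    if n=='wrist':
        w,x,y,z=s['orientation']; T=np.eye(4); T[:3,:3]=R.from_quat([x,y,z,w]).as_matrix(); T[:3,3]=s['tcp_pos']
        d['world_from_camera']=(T@np.array(c['hand_eye'])).tolist()
    json.dump(d,open('pics/'+f+'.json','w')); return d
def px(f,u,v,z):
    d=json.load(open('pics/'+f+'.json')); M=np.array(d['world_from_camera'])
    K=np.array([[d['fx'],0,d['cx']],[0,d['fy'],d['cy']],[0,0,1]]); dist=np.array(d.get('distortion',d.get('dist',[0,0,0,0,0])),float)
    p=cv2.undistortPoints(np.array([[[u,v]]],float),K,dist)[0,0]
    r=M[:3,:3]@np.array([p[0],-p[1],-1]); o=M[:3,3]; return o+r*(z-o[2])/r[2]
def proj(f,P):
    d=json.load(open('pics/'+f+'.json')); M=np.linalg.inv(np.array(d['world_from_camera']))
    q=M[:3,:3]@np.array(P)+M[:3,3]
    return d['cx']+d['fx']*q[0]/-q[2], d['cy']+d['fy']*-q[1]/-q[2]
def crop(f,x0,y0,x1,y1,k,out):
    i=cv2.imread('pics/'+f+'.png')[y0:y1,x0:x1]; cv2.imwrite('pics/'+out+'.png',cv2.resize(i,None,fx=k,fy=k,interpolation=cv2.INTER_CUBIC))
E
python3 - <<'E'
from h import *
for n in('scene','side','wrist'):
    d=snap(n,n+'0'); print(n,[(k,np.round(v,3).tolist()) for k,v in d.items()])
print(env.get_state())
a=cv2.imread('pics/scene0.png')
cv2.imwrite('pics/s0.png',cv2.resize(a,(800,500),interpolation=cv2.INTER_CUBIC))
a=cv2.imread('pics/side0.png')
cv2.imwrite('pics/d0.png',cv2.resize(a,(800,500),interpolation=cv2.INTER_CUBIC))
E
```

```text
scene [('fx', 464.135), ('fy', 464.135), ('cx', 319.724), ('cy', 194.203), ('world_from_camera', [[0.038, -0.764, 0.644, 1.345], [0.999, 0.02, -0.036, -0.066], [0.015, 0.645, 0.764, 1.068], [0.0, 0.0, 0.0, 1.0]])]
side [('fx', 500.939), ('fy', 500.939), ('cx', 329.023), ('cy', 200.505), ('world_from_camera', [[-0.98, 0.152, -0.131, 0.324], [-0.201, -0.721, 0.663, 0.91], [0.006, 0.676, 0.737, 1.147], [0.0, 0.0, 0.0, 1.0]])]
wrist [('fx', 357.163), ('fy', 357.163), ('cx', 310.254), ('cy', 198.223), ('hand_eye', [[-0.001, 0.962, 0.273, 0.07], [1.0, 0.0, 0.001, -0.001], [0.0, 0.273, -0.962, -0.144], [0.0, 0.0, 0.0, 1.0]]), ('world_from_camera', [[0.321, 0.911, 0.259, 0.251], [-0.947, 0.31, 0.086, -0.52], [-0.002, -0.273, 0.962, 0.375], [0.0, 0.0, 0.0, 1.0]])]
{'clock': 0.15, 'joint_pos': array([-1.38260520e+00,  3.13857324e-01,  4.52696501e-02,  1.30359779e+00,
       -2.28454642e-06,  1.43118449e+00]), 'qvel': array([ 0.00117899, -0.00266144,  0.00229842,  0.00031325, -0.00018109,
        0.00035488]), 'tau': array([ 2.02030387e-03, -4.81062162e+01,  2.98818415e+01,  1.39076528e-02,
       -1.91869458e-04,  1.09704587e-06]), 'tcp_pos': array([ 0.18504359, -0.54402376,  0.23060912]), 'orientation': array([-6.94333678e-04,  9.86597957e-01,  1.63168592e-01, -1.80110470e-05]), 'wrist_force': array([ 0.21795114, -0.84213314, -0.54951494]), 'ft_torque': array([-0.02000666,  0.01168269, -0.01300467]), 'grip_force': 0.0, 'finger_gap': 0.08542255526954308}
```

View pics/s0.png

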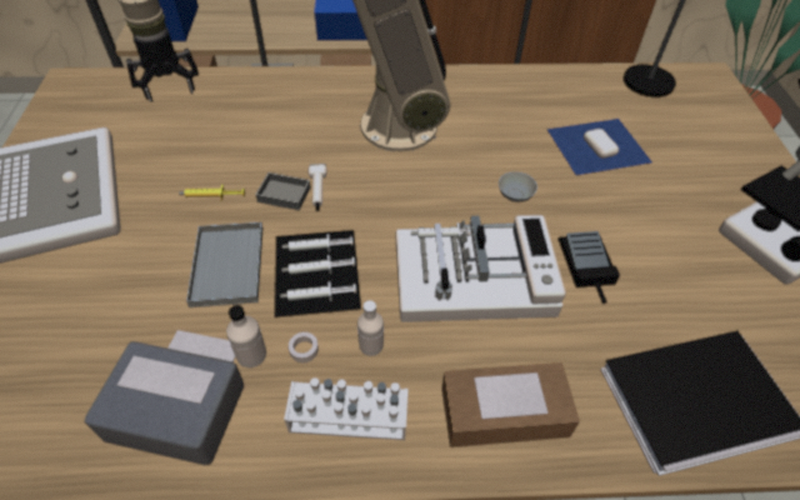

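View pics/d0.png

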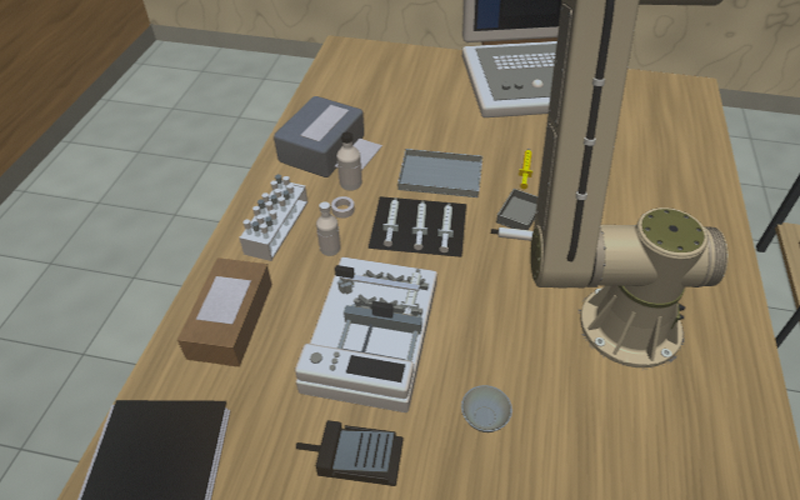

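The scene view shows three white syringes on the dark mat (s0 ≈ (318,243), (318,267), (318,292)), all pointing at the pump (480,265). The yellow look-alike at (212,192) is off the mat and must not be touched. The tray is at (227,263) and the pedal at (588,258). Next I'll enlarge the pump and mat.

```bash
python3 - <<'E'
from h import *
crop('scene0',305,160,505,270,4,'c1')
crop('scene0',145,170,305,260,5,'c2')
E
```

```text
(no output)
```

View pics/c1.png

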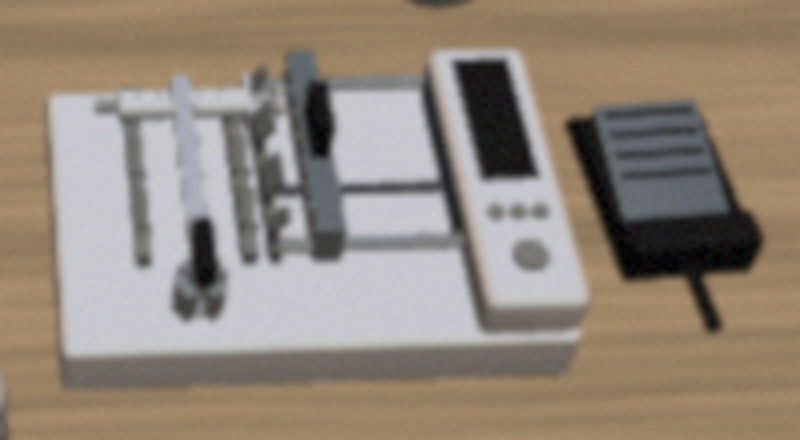

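View pics/c2.png

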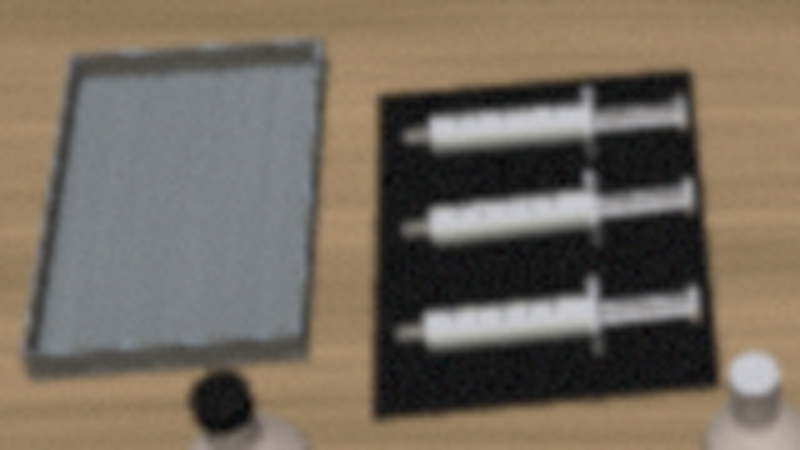

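One spent syringe sits in the pump, in the groove nearest the robot (c1 (190,103)). The other two grooves are empty. The white full syringes in c2 have barrels at about (510,130), (512,217) and (510,322). Next I'll get a coarse pump pose.

```bash
python3 - <<'E'
from h import *
def c1(u,v,z): return np.round(px('scene0',305+u/4,160+v/4,z),4)
def c2(u,v,z): return np.round(px('scene0',145+u/5,170+v/5,z),4)
print('deck TL,FL,FR',c1(50,95,.055),c1(65,358,.055),c1(580,332,.055))
print('bar tip',c1(180,78,.0925),'knob top ends',c1(203,222,.1165),c1(206,275,.1165))
print('pusher L/R top front',c1(288,53,.099),c1(318,225,.099), 'tab',c1(318,88,.133))
print('pedal corners',c1(595,108,.045),c1(690,102,.045),c1(735,210,.045),c1(622,222,.045))
for n,a,b in(('A',(400,136),(682,113)),('B',(405,229),(690,197)),('C',(397,333),(696,303))): print(n,c2(*a,.0135),c2(*b,.0135))
print('tray',c2(72,58,.025),c2(322,42,.025),c2(305,352,.025),c2(30,358,.025))
E
```

```text
deck TL,FL,FR [ 0.4526 -0.0229  0.055 ] [ 0.6801 -0.0212  0.055 ] [0.6694 0.3189 0.055 ]
bar tip [0.4719 0.068  0.0925] knob top ends [0.6186 0.0695 0.1165] [0.6608 0.0677 0.1165]
pusher L/R top front [0.4558 0.1459 0.099 ] [0.6098 0.1476 0.099 ] tab [0.5196 0.155  0.133 ]
pedal corners [0.4665 0.3774 0.045 ] [0.4624 0.4491 0.045 ] [0.5634 0.4548 0.045 ] [0.5718 0.3725 0.045 ]
A [ 0.4619 -0.2952  0.0135] [ 0.4484 -0.1298  0.0135]
B [ 0.5311 -0.286   0.0135] [ 0.5122 -0.1242  0.0135]
C [ 0.6032 -0.2838  0.0135] [ 0.5874 -0.1199  0.0135]
tray [ 0.4058 -0.4935  0.025 ] [ 0.3965 -0.3463  0.025 ] [ 0.6224 -0.3298  0.025 ] [ 0.6222 -0.4765  0.025 ]
```

carry_out(
  series=[
    {"delta_rot":[0,0,0.948],"travel":[0.46,0.832,0.093],"fingers":-1},
    {"delta_rot":[0,0,0.948],"travel":[0.46,0.832,0.093],"fingers":-1},
    {"delta_rot":[0,0,0.948],"travel":[0.46,0.832,0.093],"fingers":-1},
    {"delta_rot":[0,0,0.948],"travel":[0.46,0.832,0.093],"fingers":-1},
    {"delta_rot":[0,0,0.948],"travel":[0.46,0.832,0.093],"fingers":-1},
  ],
)

```text
clock: 0.78
tcp_pos: [0.2429, -0.4395, 0.2427]
orientation: [-0.0, 0.92, 0.392, 0.0]
wrist_force: [0.6, 0.1, -0.3]
finger_gap: 0.0856
grip_force: 0.0
```

carry_out(
  series=[
    {"delta_rot":[0,0,0.948],"travel":[0.46,0.832,0.093],"fingers":-1},
    {"delta_rot":[0,0,0.948],"travel":[0.46,0.832,0.093],"fingers":-1},
    {"delta_rot":[0,0,0.948],"travel":[0.46,0.832,0.093],"fingers":-1},
    {"delta_rot":[0,0,0.948],"travel":[0.46,0.832,0.093],"fingers":-1},
    {"delta_rot":[0,0,0.948],"travel":[0.46,0.832,0.093],"fingers":-1},
  ],
)

```text
clock: 1.4
tcp_pos: [0.3003, -0.3356, 0.2544]
orientation: [-0.0, 0.802, 0.597, 0.0]
wrist_force: [-0.3, -0.7, 0.2]
finger_gap: 0.0852
grip_force: 0.0
```

carry_out(
  series=[
    {"delta_rot":[0,0,0.948],"travel":[0.46,0.832,0.093],"fingers":-1},
    {"delta_rot":[0,0,0.948],"travel":[0.46,0.832,0.093],"fingers":-1},
    {"delta_rot":[0,0,0.948],"travel":[0.46,0.832,0.093],"fingers":-1},
    {"delta_rot":[0,0,0.948],"travel":[0.46,0.832,0.093],"fingers":-1},
    {"delta_rot":[0,0,0.948],"travel":[0.46,0.832,0.093],"fingers":-1},
  ],
)

```text
clock: 2.02
tcp_pos: [0.3578, -0.2316, 0.2661]
orientation: [-0.0, 0.64, 0.768, 0.0]
wrist_force: [0.4, -0.2, -0.3]
finger_gap: 0.0852
grip_force: 0.0
```

carry_out(
  series=[
    {"delta_rot":[0,0,0.948],"travel":[0.46,0.832,0.093],"fingers":-1},
    {"delta_rot":[0,0,0.948],"travel":[0.46,0.832,0.093],"fingers":-1},
    {"delta_rot":[0,0,0.948],"travel":[0.46,0.832,0.093],"fingers":-1},
    {"delta_rot":[0,0,0.948],"travel":[0.46,0.832,0.093],"fingers":-1},
    {"delta_rot":[0,0,0.948],"travel":[0.46,0.832,0.093],"fingers":-1},
  ],
)

```text
clock: 2.65
tcp_pos: [0.4153, -0.1276, 0.2777]
orientation: [-0.0, 0.442, 0.897, 0.0]
wrist_force: [-0.5, -1.3, 0.1]
finger_gap: 0.0857
grip_force: 0.0
```

carry_out(
  series=[
    {"delta_rot":[0,0,0.948],"travel":[0.46,0.832,0.093],"fingers":-1},
    {"delta_rot":[0,0,0.948],"travel":[0.46,0.832,0.093],"fingers":-1},
    {"delta_rot":[0,0,0.948],"travel":[0.46,0.832,0.093],"fingers":-1},
    {"delta_rot":[0,0,0.948],"travel":[0.46,0.832,0.093],"fingers":-1},
    {"delta_rot":[0,0,0.948],"travel":[0.46,0.832,0.093],"fingers":-1},
  ],
)

```text
clock: 3.28
tcp_pos: [0.4728, -0.0237, 0.2893]
orientation: [-0.0, 0.219, 0.976, 0.0]
wrist_force: [-0.3, 0.3, 1.0]
finger_gap: 0.0855
grip_force: 0.0
```

carry_out(
  series=[
    {"delta_rot":[0,0,0.948],"travel":[0.46,0.832,0.093],"fingers":-1},
    {"delta_rot":[0,0,0.948],"travel":[0.46,0.832,0.093],"fingers":-1},
    {"delta_rot":[0,0,0.948],"travel":[0.46,0.832,0.093],"fingers":-1},
    {"delta_rot":[0,0,0.948],"travel":[0.46,0.832,0.093],"fingers":-1},
    {"delta_rot":[0,0,0.948],"travel":[0.46,0.832,0.093],"fingers":-1},
  ],
)

```text
clock: 3.9
tcp_pos: [0.5303, 0.0803, 0.3008]
orientation: [-0.0, -0.017, 1.0, 0.0]
wrist_force: [-0.3, -0.5, -0.3]
finger_gap: 0.0855
grip_force: 0.0
```

```bash
cat >> h.py <<'E'
def st():
    s=env.get_state(); w,x,y,z=s['orientation']; m=R.from_quat([x,y,z,w]).as_matrix()
    print('t',round(s['clock'],2),'tcp',np.round(s['tcp_pos'],4),'yaw',round(float(np.arctan2(m[1,0],m[0,0]))%(2*np.pi),4),'tilt',np.round(m[:2,2],4),'F',np.round(s['wrist_force'],1),'gap',round(s['finger_gap'],4),'grip',round(s['grip_force'],1)); return s
E
python3 - <<'E'
from h import *
s=st(); print(s['joint_pos'].round(3)); snap('wrist','w1')
a=cv2.imread('pics/w1.png'); cv2.imwrite('pics/w1b.png',cv2.resize(a,(800,500),interpolation=cv2.INTER_CUBIC))
E
```

```text
t 3.9 tcp [0.5303 0.0803 0.3008] yaw 3.175 tilt [-0.0006  0.0001] F [-0.3 -0.5 -0.3] gap 0.0855 grip 0.0
[ 1.000e-03  2.280e-01  1.010e-01  1.444e+00  0.000e+00 -3.300e-02]
```

View pics/w1b.png

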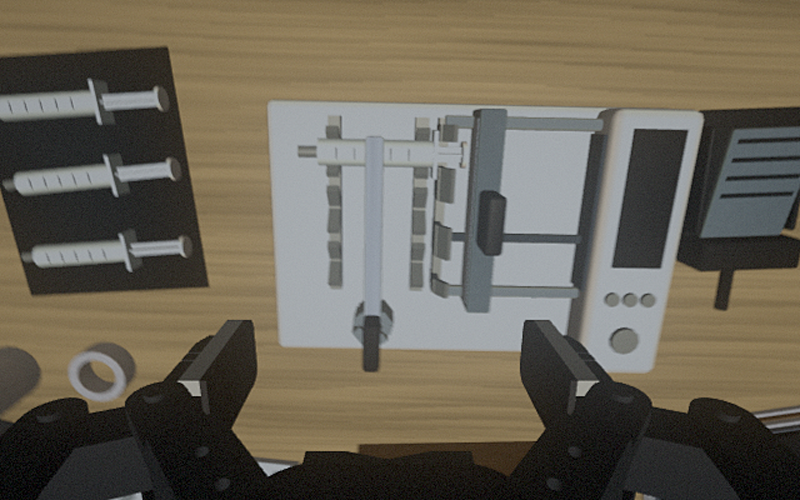

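```bash
python3 - <<'E'
from h import *
def w(n,u,v,z): print(n,np.round(px('w1',u/1.25,v/1.25,z),4))
w('TL',268,101,.055);w('BL',281,346,.055);w('TRish',608,108,.055)
w('bar tip',374,136,.0925);w('knob n',374,317,.1165);w('knob f',371,370,.1165);w('axis knobctr',372,343,.1165)
w('cap',297,151,.082);w('disc',468,154,.082);w('flange',436,152,.082)
w('saddle1 t',335,117,.09);w('saddle1 b',335,289,.09);w('sad2 t',423,117,.09);w('sad2 b',417,289,.09)
w('tab top l',482,195,.133);w('tab tr',505,194,.133);w('tab br',502,252,.133);w('tab bl',480,250,.133)
w('block fl',466,310,.099);w('block tl',475,108,.099);w('block tr',506,110,.099);w('block br',490,312,.099)
for n,a,b,c in(('A',(95,103),(163,98),None),('B',(113,176),(178,168),(7,185)),('C',(127,251),(189,246),(25,256))):
    w(n+'fl',*a,.0135);w(n+'disc',*b,.0135)
    if c:w(n+'cap',*c,.0135)
w('ped',718,128,.045);w('ped',800,123,.045);w('ped bl',700,237,.045);w('ped br',795,232,.045)
w('mat tr',168,47,.003);w('mat br',208,288,.003)
E
```

```text
TL [ 0.4483 -0.0205  0.055 ]
BL [ 0.6738 -0.017   0.055 ]
TRish [0.4445 0.2628 0.055 ]
bar tip [0.4724 0.0693 0.0925]
knob n [0.6121 0.0734 0.1165]
knob f [0.66   0.0721 0.1165]
axis knobctr [0.6352 0.0723 0.1165]
cap [0.4863 0.008  0.082 ]
disc [0.4842 0.1443 0.082 ]
flange [0.4835 0.1187 0.082 ]
saddle1 t [0.4594 0.0391 0.09  ]
saddle1 b [0.5996 0.0392 0.09  ]
sad2 t [0.4572 0.1063 0.09  ]
sad2 b [0.5973 0.1088 0.09  ]
tab top l [0.5089 0.1473 0.133 ]
tab tr [0.5076 0.1634 0.133 ]
tab br [0.55   0.1657 0.133 ]
tab bl [0.5491 0.1495 0.133 ]
block fl [0.6113 0.1501 0.099 ]
block tl [0.4496 0.1437 0.099 ]
block tr [0.4503 0.1668 0.099 ]
block br [0.6124 0.1704 0.099 ]
Afl [ 0.4539 -0.1902  0.0135]
Adisc [ 0.4474 -0.1272  0.0135]
Bfl [ 0.5204 -0.1826  0.0135]
Bdisc [ 0.5107 -0.1195  0.0135]
Bcap [ 0.5324 -0.2861  0.0135]
Cfl [ 0.5954 -0.1787  0.0135]
Cdisc [ 0.5881 -0.1159  0.0135]
Ccap [ 0.604  -0.2822  0.0135]
ped [0.4574 0.3655 0.045 ]
ped [0.4509 0.4353 0.045 ]
ped bl [0.5547 0.3717 0.045 ]
ped br [0.5471 0.4582 0.045 ]
mat tr [ 0.4026 -0.1231  0.003 ]
mat br [ 0.6367 -0.1046  0.003 ]
```

The wrist view shows the spent syringe under the bar (297–468,153), the knob at (372,343), and the pusher tab at (493,222). The sizes check out: tab 42×16 mm, block 163 mm, bar tip to axis 163 mm. The pump origin is about (0.531,0.071) with yaw about 0.024. Next I'll grip the tab.

carry_out(
  series=[
    {"delta_rot":[0,0,-0.09],"travel":[0,0.6,-0.6],"fingers":-1},
    {"delta_rot":[0,0,0],"travel":[0,0.6,-0.6],"fingers":-1},
    {"delta_rot":[0,0,0],"travel":[0,0.6,-0.6],"fingers":-1},
    {"delta_rot":[0,0,0],"travel":[0,0.6,-1],"fingers":-1},
    {"delta_rot":[0,0,0],"travel":[0,0.65,-1],"fingers":-1},
  ],
)

```text
clock: 4.58
tcp_pos: [0.5295, 0.1567, 0.2045]
orientation: [-0.0, -0.01, 1.0, 0.0]
wrist_force: [0.2, 0.3, -0.4]
finger_gap: 0.0857
grip_force: 0.0
```

carry_out(
  series=[
    {"delta_rot":[0,0,0],"travel":[0,0,-1],"fingers":-1},
    {"delta_rot":[0,0,0],"travel":[0,0,-1],"fingers":-1},
    {"delta_rot":[0,0,0],"travel":[0,0,-1],"fingers":-1},
    {"delta_rot":[0,0,0],"travel":[0,0,-1],"fingers":-1},
    {"delta_rot":[0,0,0],"travel":[0,0,0],"fingers":-1},
  ],
)

```text
clock: 5.2
tcp_pos: [0.5275, 0.1559, 0.1035]
orientation: [-0.003, -0.011, 1.0, -0.0]
wrist_force: [-0.0, 0.5, -0.3]
finger_gap: 0.0856
grip_force: 0.0
```

carry_out(
  series=[
    {"delta_rot":[0,0,0],"travel":[0,0,0],"fingers":1},
    {"delta_rot":[0,0,0],"travel":[0,0,0],"fingers":1},
    {"delta_rot":[0,0,0],"travel":[0,0,0],"fingers":1},
    {"delta_rot":[0,0,0],"travel":[0,0,0],"fingers":1},
    {"delta_rot":[0,0,0],"travel":[0,0,0],"fingers":1},
  ],
  squeeze=40,
)

```text
clock: 5.82
tcp_pos: [0.5305, 0.1559, 0.1068]
orientation: [0.001, -0.01, 1.0, 0.0]
wrist_force: [0.0, 0.4, 4.0]
finger_gap: 0.0133
grip_force: 41.6
```

carry_out(
  series=[
    {"delta_rot":[0,0,0],"travel":[0,0.4,0.05],"fingers":1},
    {"delta_rot":[0,0,0],"travel":[-0.01,0.4,0],"fingers":1},
    {"delta_rot":[0,0,0],"travel":[-0.01,0.4,0],"fingers":1},
    {"delta_rot":[0,0,0],"travel":[-0.01,0.4,0],"fingers":1},
    {"delta_rot":[0,0,0],"travel":[-0.01,0.4,0],"fingers":1},
  ],
)

```text
clock: 6.45
tcp_pos: [0.53, 0.2064, 0.1068]
orientation: [0.001, -0.01, 1.0, -0.0]
wrist_force: [5.4, -3.6, -6.8]
finger_gap: 0.0131
grip_force: 40.3
```

carry_out(
  series=[
    {"delta_rot":[0,0,0],"travel":[0,0.1,0],"fingers":1},
    {"delta_rot":[0,0,0],"travel":[0,0.1,0],"fingers":1},
    {"delta_rot":[0,0,0],"travel":[0,0.1,0],"fingers":1},
    {"delta_rot":[0,0,0],"travel":[0,0,0],"fingers":1},
  ],
)

```text
clock: 6.95
tcp_pos: [0.53, 0.2099, 0.1068]
orientation: [0.0, -0.009, 1.0, -0.004]
wrist_force: [5.4, -16.4, -4.0]
finger_gap: 0.0133
grip_force: 41.0
```

carry_out(
  series=[
    {"delta_rot":[0,0,0],"travel":[0,-0.1,0],"fingers":1},
    {"delta_rot":[0,0,0],"travel":[0,0,0],"fingers":-1},
    {"delta_rot":[0,0,0],"travel":[0,0,0],"fingers":-1},
    {"delta_rot":[0,0,0],"travel":[0,0,0],"fingers":-1},
    {"delta_rot":[0,0,0],"travel":[0,0,0.6],"fingers":-1},
  ],
)

```text
clock: 7.58
tcp_pos: [0.528, 0.211, 0.1219]
orientation: [-0.001, -0.011, 1.0, -0.0]
wrist_force: [0.0, -0.3, -0.2]
finger_gap: 0.0841
grip_force: 0.0
```

carry_out(
  series=[
    {"delta_rot":[0,0,0],"travel":[0,0,1],"fingers":-1},
    {"delta_rot":[0,0,0],"travel":[0,0,1],"fingers":-1},
    {"delta_rot":[0,0,0],"travel":[0.72,-0.94,0.3],"fingers":-1},
    {"delta_rot":[0,0,0],"travel":[0.72,-0.94,0],"fingers":-1},
    {"delta_rot":[0,0,0],"travel":[0.72,-0.94,0],"fingers":-1},
  ],
)

```text
clock: 8.2
tcp_pos: [0.5839, 0.14, 0.1815]
orientation: [0.001, -0.011, 1.0, 0.0]
wrist_force: [0.6, -0.0, -0.6]
finger_gap: 0.0853
grip_force: 0.0
```

carry_out(
  series=[
    {"delta_rot":[0,0,0],"travel":[0.72,-0.94,0],"fingers":-1},
    {"delta_rot":[0,0,0],"travel":[0.72,-0.94,0],"fingers":-1},
    {"delta_rot":[0,0,0],"travel":[0.72,-0.94,0],"fingers":-1},
    {"delta_rot":[0,0,0],"travel":[0,0,0],"fingers":-1},
    {"delta_rot":[0,0,0],"travel":[0,0,0],"fingers":-1},
  ],
)

```text
clock: 8.82
tcp_pos: [0.6368, 0.0702, 0.1804]
orientation: [0.0, -0.011, 1.0, 0.0]
wrist_force: [0.4, 0.2, 0.0]
finger_gap: 0.0852
grip_force: 0.0
```

```bash
python3 - <<'E'
from h import *
s=st(); snap('wrist','w2')
crop('w2',200,150,440,330,3,'w2b')
print(proj('w2',[.636,.0715,.1165]))
E
```

```text
t 8.82 tcp [0.6368 0.0702 0.1804] yaw 3.1628 tilt [0.     0.0005] F [0.4 0.2 0. ] gap 0.0852 grip 0.0
(np.float64(310.03787470675525), np.float64(212.74452788292984))
```

View pics/w2b.png

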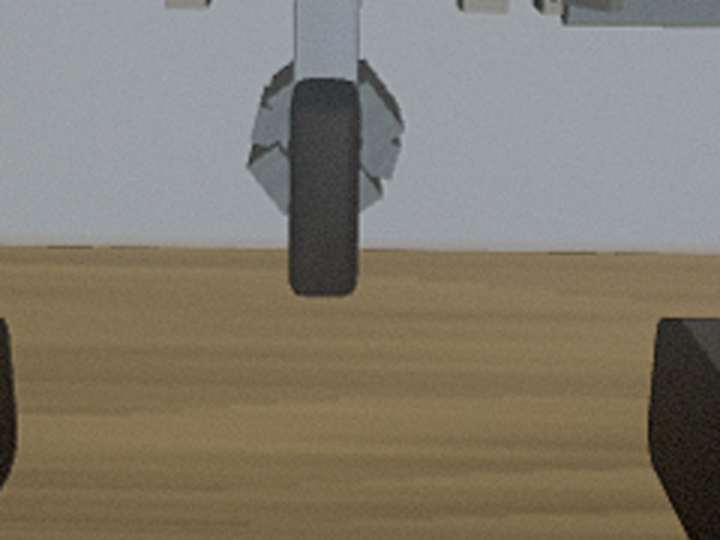

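The knob top is centred at crop (323,187), which puts it at about (0.636, 0.070), directly under the TCP.

carry_out(
  series=[
    {"delta_rot":[0,0,0],"travel":[-0.02,0,-0.9],"fingers":-1},
    {"delta_rot":[0,0,0],"travel":[0,0,-0.9],"fingers":-1},
    {"delta_rot":[0,0,0],"travel":[0,0,-0.9],"fingers":-1},
    {"delta_rot":[0,0,0],"travel":[0,0,-0.9],"fingers":-1},
    {"delta_rot":[0,0,0],"travel":[0,0,0],"fingers":-1},
  ],
)

```text
clock: 9.5
tcp_pos: [0.6344, 0.0709, 0.0883]
orientation: [-0.002, -0.011, 1.0, 0.0]
wrist_force: [-1.0, 0.3, 1.2]
finger_gap: 0.0854
grip_force: 0.0
```

carry_out(
  series=[
    {"delta_rot":[0,0,0],"travel":[0,0,0],"fingers":1},
    {"delta_rot":[0,0,0],"travel":[0,0,0],"fingers":1},
    {"delta_rot":[0,0,0],"travel":[0,0,0],"fingers":1},
    {"delta_rot":[0,0,0],"travel":[0,0,0],"fingers":1},
    {"delta_rot":[0,0,0],"travel":[0,0,0],"fingers":1},
  ],
  squeeze=50,
)

```text
clock: 10.12
tcp_pos: [0.6371, 0.069, 0.0903]
orientation: [0.001, -0.01, 1.0, -0.001]
wrist_force: [-0.2, -2.8, 1.4]
finger_gap: 0.0137
grip_force: 54.0
```

carry_out(
  series=[
    {"delta_rot":[0,0,0],"travel":[0,0,0.25],"fingers":1},
    {"delta_rot":[0,0,0],"travel":[0,0,0.25],"fingers":1},
    {"delta_rot":[0,0,0],"travel":[0,0,0.25],"fingers":1},
    {"delta_rot":[0,0,0],"travel":[0,0,0.2],"fingers":1},
    {"delta_rot":[0,0,0],"travel":[0,0,0],"fingers":1},
  ],
)

```text
clock: 10.75
tcp_pos: [0.6367, 0.069, 0.1134]
orientation: [-0.0, -0.01, 1.0, -0.001]
wrist_force: [2.3, -4.8, -5.4]
finger_gap: 0.0134
grip_force: 52.7
```

carry_out(
  series=[
    {"delta_rot":[0,0,0.5],"travel":[0,0,0.03],"fingers":1},
    {"delta_rot":[0,0,0.8],"travel":[0,0,0],"fingers":1},
    {"delta_rot":[0,0,0.8],"travel":[0,0,0],"fingers":1},
    {"delta_rot":[0,0,0.8],"travel":[0,0,0],"fingers":1},
    {"delta_rot":[0,0,0.8],"travel":[0,0,0],"fingers":1},
  ],
)

```text
clock: 11.38
tcp_pos: [0.6366, 0.0691, 0.1137]
orientation: [-0.0, -0.195, 0.981, -0.0]
wrist_force: [2.2, -4.0, -6.3]
finger_gap: 0.0134
grip_force: 52.7
```

carry_out(
  series=[
    {"delta_rot":[0,0,0.8],"travel":[0,0,0],"fingers":1},
    {"delta_rot":[0,0,0.8],"travel":[0,0,0],"fingers":1},
    {"delta_rot":[0,0,0.8],"travel":[0,0,0],"fingers":1},
    {"delta_rot":[0,0,0.8],"travel":[0,0,0],"fingers":1},
    {"delta_rot":[0,0,0.8],"travel":[0,0,0],"fingers":1},
  ],
)

```text
clock: 12.0
tcp_pos: [0.6366, 0.0691, 0.1137]
orientation: [-0.001, -0.386, 0.922, -0.0]
wrist_force: [2.8, -5.5, -7.2]
finger_gap: 0.0134
grip_force: 52.7
```

carry_out(
  series=[
    {"delta_rot":[0,0,0.8],"travel":[0,0,0],"fingers":1},
    {"delta_rot":[0,0,0.8],"travel":[0,0,0],"fingers":1},
    {"delta_rot":[0,0,0.8],"travel":[0,0,0],"fingers":1},
    {"delta_rot":[0,0,0.8],"travel":[0,0,0],"fingers":1},
    {"delta_rot":[0,0,0.8],"travel":[0,0,0],"fingers":1},
  ],
)

```text
clock: 12.62
tcp_pos: [0.6364, 0.0691, 0.1136]
orientation: [-0.001, -0.562, 0.827, -0.0]
wrist_force: [2.4, -5.6, -6.2]
finger_gap: 0.013
grip_force: 52.7
```

carry_out(
  series=[
    {"delta_rot":[0,0,0.8],"travel":[0,0,0],"fingers":1},
    {"delta_rot":[0,0,0.5],"travel":[0,0,0],"fingers":1},
    {"delta_rot":[0,0,0],"travel":[0,0,0],"fingers":1},
  ],
)

```text
clock: 13.0
tcp_pos: [0.6364, 0.0691, 0.1136]
orientation: [-0.001, -0.614, 0.79, -0.0]
wrist_force: [2.2, -5.1, -6.8]
finger_gap: 0.0136
grip_force: 52.7
```

```bash
python3 -c "
from h import *
s=st();print(s['ft_torque'])"
```

```text
t 13.0 tcp [0.6364 0.0691 0.1136] yaw 4.4628 tilt [-0.0013 -0.001 ] F [ 2.2 -5.1 -6.8] gap 0.0136 grip 52.7
[-0.86499136 -0.52342762  0.03406073]
```

carry_out(
  series=[
    {"delta_rot":[0,0,0],"travel":[0,0,-0.15],"fingers":1},
    {"delta_rot":[0,0,0],"travel":[0,0,-0.15],"fingers":1},
    {"delta_rot":[0,0,0],"travel":[0,0,-0.1],"fingers":1},
    {"delta_rot":[0,0,0],"travel":[0,0,0],"fingers":1},
  ],
)

```text
clock: 13.5
tcp_pos: [0.6364, 0.069, 0.1047]
orientation: [-0.001, -0.613, 0.79, -0.0]
wrist_force: [0.7, -5.7, -1.7]
finger_gap: 0.0132
grip_force: 53.5
```

```bash
python3 -c "
from h import *
s=st();print(s['ft_torque'])"
```

```text
t 13.5 tcp [0.6364 0.069  0.1047] yaw 4.4624 tilt [-0.0005 -0.0011] F [ 0.7 -5.7 -1.7] gap 0.0132 grip 53.5
[-8.06825484e-01 -7.43191323e-02 -2.79773049e-04]
```

carry_out(
  series=[
    {"delta_rot":[0,0,0],"travel":[0,0,-0.04],"fingers":1},
    {"delta_rot":[0,0,0],"travel":[0,0,0],"fingers":-0.6},
    {"delta_rot":[0,0,0],"travel":[0,0,0],"fingers":-0.6},
    {"delta_rot":[0,0,0],"travel":[0,0,0],"fingers":-0.6},
    {"delta_rot":[0,0,0],"travel":[0,0,0.8],"fingers":-0.6},
  ],
)

```text
clock: 14.12
tcp_pos: [0.6351, 0.0702, 0.1216]
orientation: [-0.002, -0.614, 0.789, 0.002]
wrist_force: [-0.1, -0.1, -0.1]
finger_gap: 0.0682
grip_force: 0.0
```

carry_out(
  series=[
    {"delta_rot":[0,0,0],"travel":[0,0,1],"fingers":-0.6},
    {"delta_rot":[0,0,0],"travel":[0,0,1],"fingers":-0.6},
    {"delta_rot":[0,0,0.91],"travel":[-0.87,0,1],"fingers":-0.6},
    {"delta_rot":[0,0,0.91],"travel":[-0.87,0,0.2],"fingers":-0.6},
    {"delta_rot":[0,0,0.91],"travel":[-0.87,0,0],"fingers":-0.6},
  ],
)

```text
clock: 14.75
tcp_pos: [0.5711, 0.0701, 0.2041]
orientation: [-0.001, 0.717, -0.698, 0.0]
wrist_force: [-0.8, -0.6, 0.1]
finger_gap: 0.068
grip_force: 0.0
```

carry_out(
  series=[
    {"delta_rot":[0,0,0],"travel":[-0.87,0,0],"fingers":-0.6},
    {"delta_rot":[0,0,0],"travel":[-0.87,0,0],"fingers":-0.6},
    {"delta_rot":[0,0,0],"travel":[-0.87,0,0],"fingers":-0.6},
    {"delta_rot":[0,0,0],"travel":[-0.87,0,0],"fingers":-0.6},
    {"delta_rot":[0,0,0],"travel":[0,0,0],"fingers":-0.6},
  ],
)

```text
clock: 15.38
tcp_pos: [0.4831, 0.0702, 0.2036]
orientation: [0.0, 0.716, -0.699, -0.0]
wrist_force: [0.5, -0.3, -0.0]
finger_gap: 0.0681
grip_force: 0.0
```

```bash
python3 - <<'E'
from h import *
s=st(); snap('wrist','w3')
a=cv2.imread('pics/w3.png'); cv2.imwrite('pics/w3b.png',cv2.resize(a,(800,500),interpolation=cv2.INTER_CUBIC))
E
```

```text
t 15.38 tcp [0.4831 0.0702 0.2036] yaw 4.7363 tilt [-0.0004  0.0004] F [ 0.5 -0.3 -0. ] gap 0.0681 grip 0.0
```

View pics/w3b.png

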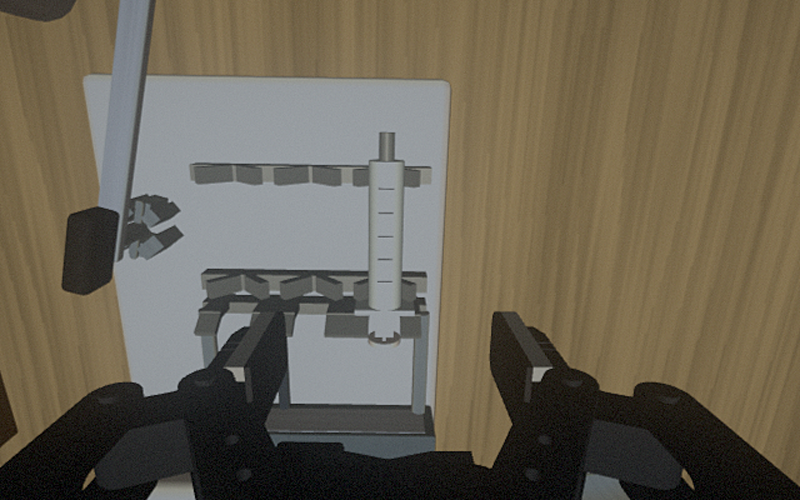

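The clamp rests aside at (100,250). The spent barrel axis runs (387,160)→(386,305), and the V-saddle valleys are at u≈235 and 311.

```bash
python3 - <<'E'
from h import *
def w(n,u,v,z): print(n,np.round(px('w3',u/1.25,v/1.25,z),4))
w('nozzle end',387,160,.082);w('fl',386,309,.082); w('cap',387,132,.082)
w('v1',235,168,.071);w('v2',311,168,.071);w('v1b',244,275,.071);w('v2b',311,275,.071)
w('deck',84,75,.055);w('deck r',449,82,.055)
E
```

```text
nozzle end [0.4848 0.0245 0.082 ]
fl [0.4833 0.119  0.082 ]
cap [0.4851 0.0086 0.082 ]
v1 [0.5778 0.0324 0.071 ]
v2 [0.5313 0.0313 0.071 ]
v1b [0.5768 0.1018 0.071 ]
v2b [0.5329 0.1008 0.071 ]
deck [ 0.6719 -0.0203  0.055 ]
deck r [ 0.4476 -0.0215  0.055 ]
```

carry_out(
  series=[
    {"delta_rot":[0,0,0],"travel":[0.04,-0.02,-0.874],"fingers":-0.6},
    {"delta_rot":[0,0,0],"travel":[0,0,-0.874],"fingers":-0.6},
    {"delta_rot":[0,0,0],"travel":[0,0,-0.874],"fingers":-0.6},
    {"delta_rot":[0,0,0],"travel":[0,0,-0.874],"fingers":-0.6},
    {"delta_rot":[0,0,0],"travel":[0,0,-0.874],"fingers":-0.6},
  ],
)

```text
clock: 16.05
tcp_pos: [0.4866, 0.0694, 0.0933]
orientation: [-0.0, 0.715, -0.699, 0.0]
wrist_force: [0.4, 0.6, -0.3]
finger_gap: 0.0686
grip_force: 0.0
```

carry_out(
  series=[
    {"delta_rot":[0,0,0],"travel":[0,0,-0.874],"fingers":-0.6},
    {"delta_rot":[0,0,0],"travel":[0,0,0],"fingers":-0.6},
    {"delta_rot":[0,0,0],"travel":[0,0,0],"fingers":1},
    {"delta_rot":[0,0,0],"travel":[0,0,0],"fingers":1},
    {"delta_rot":[0,0,0],"travel":[0,0,0],"fingers":1},
  ],
  squeeze=35,
)

```text
clock: 16.68
tcp_pos: [0.4847, 0.0693, 0.0732]
orientation: [0.0, 0.715, -0.699, -0.0]
wrist_force: [-6.1, -0.2, 5.0]
finger_gap: 0.0199
grip_force: 34.0
```

carry_out(
  series=[
    {"delta_rot":[0,0,0],"travel":[0,0,0],"fingers":1},
    {"delta_rot":[0,0,0],"travel":[0,0,0],"fingers":1},
    {"delta_rot":[0,0,0],"travel":[0,0,0.3],"fingers":1},
    {"delta_rot":[0,0,0],"travel":[0,0,0.5],"fingers":1},
    {"delta_rot":[0,0,0],"travel":[0,0,0.5],"fingers":1},
  ],
)

```text
clock: 17.3
tcp_pos: [0.4858, 0.0693, 0.106]
orientation: [-0.0, 0.715, -0.699, 0.0]
wrist_force: [0.6, 0.2, -0.9]
finger_gap: 0.0199
grip_force: 34.2
```

carry_out(
  series=[
    {"delta_rot":[0,0,0],"travel":[0,0,1],"fingers":1},
    {"delta_rot":[0,0,0],"travel":[0,0,1],"fingers":1},
    {"delta_rot":[0,0,0],"travel":[0,-0.4,0.8],"fingers":1},
    {"delta_rot":[0,0,-0.6],"travel":[0.04,-0.96,0],"fingers":1},
    {"delta_rot":[0,0,-0.96],"travel":[0.05,-0.96,0],"fingers":1},
  ],
)

```text
clock: 17.92
tcp_pos: [0.4882, 0.0108, 0.1762]
orientation: [0.001, -0.658, 0.753, -0.001]
wrist_force: [0.8, -0.1, -0.1]
finger_gap: 0.0194
grip_force: 34.2
```

carry_out(
  series=[
    {"delta_rot":[0,0,-0.96],"travel":[0.05,-0.96,0],"fingers":1},
    {"delta_rot":[0,0,-0.96],"travel":[0.05,-0.96,0],"fingers":1},
    {"delta_rot":[0,0,-0.96],"travel":[0.05,-0.96,0],"fingers":1},
    {"delta_rot":[0,0,-0.96],"travel":[0.05,-0.96,0],"fingers":1},
    {"delta_rot":[0,0,-0.96],"travel":[0.05,-0.96,0],"fingers":1},
  ],
)

```text
clock: 18.55
tcp_pos: [0.4942, -0.1096, 0.1757]
orientation: [0.0, -0.46, 0.888, -0.0]
wrist_force: [0.3, 0.0, -1.2]
finger_gap: 0.0194
grip_force: 34.2
```

carry_out(
  series=[
    {"delta_rot":[0,0,-0.96],"travel":[0.05,-0.96,0],"fingers":1},
    {"delta_rot":[0,0,-0.96],"travel":[0.05,-0.96,0],"fingers":1},
    {"delta_rot":[0,0,-0.96],"travel":[0.05,-0.96,0],"fingers":1},
    {"delta_rot":[0,0,-0.96],"travel":[0.05,-0.96,0],"fingers":1},
    {"delta_rot":[0,0,-0.96],"travel":[0.05,-0.96,0],"fingers":1},
  ],
)

```text
clock: 19.18
tcp_pos: [0.5004, -0.2296, 0.1757]
orientation: [0.0, -0.235, 0.972, -0.0]
wrist_force: [0.6, 0.2, -1.1]
finger_gap: 0.0196
grip_force: 34.2
```

carry_out(
  series=[
    {"delta_rot":[0,0,-0.96],"travel":[0.05,-0.96,0],"fingers":1},
    {"delta_rot":[0,0,-0.96],"travel":[0.05,-0.96,0],"fingers":1},
    {"delta_rot":[0,0,-0.96],"travel":[0.05,-0.96,0],"fingers":1},
    {"delta_rot":[0,0,-0.96],"travel":[0.05,-0.96,0],"fingers":1},
    {"delta_rot":[0,0,-0.2],"travel":[0.05,-0.96,0],"fingers":1},
  ],
)

```text
clock: 19.8
tcp_pos: [0.5066, -0.3496, 0.1756]
orientation: [0.0, -0.036, 0.999, -0.0]
wrist_force: [0.9, -0.9, -1.5]
finger_gap: 0.0196
grip_force: 34.2
```

carry_out(
  series=[
    {"delta_rot":[0,0,0],"travel":[0.05,-0.96,0],"fingers":1},
    {"delta_rot":[0,0,0],"travel":[0.05,-0.88,0],"fingers":1},
    {"delta_rot":[0,0,0],"travel":[0,0,0],"fingers":1},
  ],
)

```text
clock: 20.18
tcp_pos: [0.5089, -0.3962, 0.1751]
orientation: [0.0, -0.036, 0.999, -0.0]
wrist_force: [-0.2, 0.7, 0.3]
finger_gap: 0.0195
grip_force: 34.3
```

```bash
python3 -c "
from h import *
s=st();print(s['joint_pos'].round(2))
snap('wrist','w4');a=cv2.imread('pics/w4.png'); cv2.imwrite('pics/w4b.png',cv2.resize(a,(800,500),interpolation=cv2.INTER_CUBIC))"
```

```text
t 20.18 tcp [ 0.5089 -0.3962  0.1751] yaw 3.214 tilt [ 0.0006 -0.0006] F [-0.2  0.7  0.3] gap 0.0195 grip 34.3
[-0.79  0.47  0.14  1.24  0.   -0.86]
```

View pics/w4b.png

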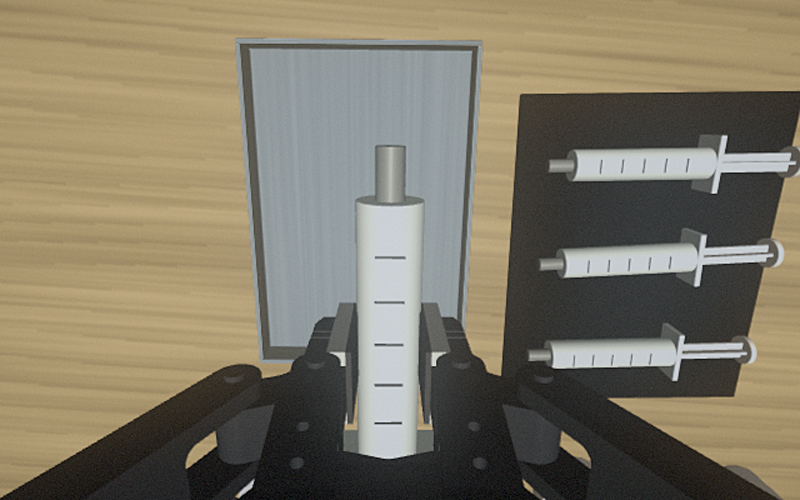

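The spent syringe is firmly held. The tray corners are at (236,40), (482,42) and (262,358). The three full syringes are still on the mat at (645,165), (630,258) and (615,352).

```bash
python3 - <<'E'
from h import *
def w(n,u,v,z): p=px('w4',u/1.25,v/1.25,z)[:2]; print(n,p.round(4)); return p
c=[w('tray',*q,.025) for q in((236,40),(482,42),(262,358),(468,350))]
for n,a,b,z in(('A',(549,166),(715,163),(795,163)),('B',(540,264),(697,257),(770,253)),('C',(527,355),(675,351),(749,349))):
    c,f,d=(w('',*q,.0135) for q in(a,b,z)); v=d-c; v/=np.linalg.norm(v)
    print(n,'ctr',(c+v*.061).round(4),(d-v*.102).round(4),(f-v*.0455).round(4),'yaw',np.arctan2(-v[0],v[1]).round(3),'len',np.linalg.norm(d-c).round(4))
E
```

```text
tray [ 0.3996 -0.4949]
tray [ 0.39   -0.3462]
tray [ 0.6143 -0.4803]
tray [ 0.5969 -0.3296]
 [ 0.4614 -0.2889]
 [ 0.4513 -0.1774]
 [ 0.4475 -0.1235]
A ctr [ 0.4563 -0.2281] [ 0.456  -0.2252] [ 0.4552 -0.2227] yaw 0.084 len 0.166
 [ 0.5309 -0.2835]
 [ 0.5176 -0.1722]
 [ 0.5109 -0.121 ]
B ctr [ 0.5234 -0.223 ] [ 0.5233 -0.2222] [ 0.5231 -0.2174] yaw 0.122 len 0.1637
 [ 0.604  -0.2814]
 [ 0.5925 -0.1694]
 [ 0.5868 -0.1136]
C ctr [ 0.5977 -0.2207] [ 0.5972 -0.2151] [ 0.5971 -0.2146] yaw 0.102 len 0.1686
```

carry_out(
  series=[
    {"delta_rot":[0,0,0],"travel":[-0.44,-0.64,-0.8],"fingers":1},
    {"delta_rot":[0,0,0],"travel":[0,0,-0.9],"fingers":1},
    {"delta_rot":[0,0,0],"travel":[0,0,-0.9],"fingers":1},
    {"delta_rot":[0,0,0],"travel":[0,0,-0.9],"fingers":1},
    {"delta_rot":[0,0,0],"travel":[0,0,-0.9],"fingers":1},
  ],
)

```text
clock: 20.85
tcp_pos: [0.4981, -0.4095, 0.0646]
orientation: [0.0, -0.038, 0.999, 0.0]
wrist_force: [0.1, -0.1, -0.5]
finger_gap: 0.0199
grip_force: 34.3
```

carry_out(
  series=[
    {"delta_rot":[0,0,0],"travel":[0,0,-0.9],"fingers":1},
    {"delta_rot":[0,0,0],"travel":[0,0,-0.7],"fingers":1},
    {"delta_rot":[0,0,0],"travel":[0,0,-0.4],"fingers":1},
    {"delta_rot":[0,0,0],"travel":[0,0,-0.25],"fingers":1},
    {"delta_rot":[0,0,0],"travel":[0,0,0],"fingers":1},
  ],
)

```text
clock: 21.48
tcp_pos: [0.4979, -0.4106, 0.0084]
orientation: [-0.0, -0.037, 0.999, 0.0]
wrist_force: [0.6, 0.3, -0.7]
finger_gap: 0.0199
grip_force: 34.3
```

carry_out(
  series=[
    {"delta_rot":[0,0,0],"travel":[0,0,0],"fingers":-0.2},
    {"delta_rot":[0,0,0],"travel":[0,0,0],"fingers":-0.2},
    {"delta_rot":[0,0,0],"travel":[0,0,0],"fingers":-0.2},
    {"delta_rot":[0,0,0],"travel":[0,0,0.5],"fingers":-0.2},
    {"delta_rot":[0,0,0],"travel":[0,0,1],"fingers":-0.2},
  ],
)

```text
clock: 22.1
tcp_pos: [0.4972, -0.41, 0.046]
orientation: [-0.001, -0.037, 0.999, 0.001]
wrist_force: [0.5, -0.5, -0.0]
finger_gap: 0.0512
grip_force: 0.0
```

carry_out(
  series=[
    {"delta_rot":[0,0,0],"travel":[0,0,1],"fingers":-0.2},
    {"delta_rot":[0,0,1],"travel":[0,0,1],"fingers":-0.2},
    {"delta_rot":[0,0,1],"travel":[0,0,1],"fingers":-0.2},
    {"delta_rot":[0,0,1],"travel":[0.1,0.5,1],"fingers":-0.2},
    {"delta_rot":[0,0,1],"travel":[0.1,0.5,1],"fingers":-0.2},
  ],
)

```text
clock: 22.72
tcp_pos: [0.5029, -0.3856, 0.1729]
orientation: [0.0, -0.236, 0.972, -0.0]
wrist_force: [-0.1, -0.5, -0.8]
finger_gap: 0.0507
grip_force: 0.0
```

carry_out(
  series=[
    {"delta_rot":[0,0,1],"travel":[0.1,0.5,1],"fingers":-0.2},
    {"delta_rot":[0,0,1],"travel":[0.1,0.5,0],"fingers":-0.2},
    {"delta_rot":[0,0,1],"travel":[0.1,0.5,0],"fingers":-0.2},
    {"delta_rot":[0,0,1],"travel":[0.1,0.5,0],"fingers":-0.2},
    {"delta_rot":[0,0,1],"travel":[0.1,0.5,0],"fingers":-0.2},
  ],
)

```text
clock: 23.35
tcp_pos: [0.5155, -0.3228, 0.1971]
orientation: [0.0, -0.47, 0.883, -0.0]
wrist_force: [0.7, 1.0, -0.3]
finger_gap: 0.0513
grip_force: 0.0
```

carry_out(
  series=[
    {"delta_rot":[0,0,1],"travel":[0.1,0.5,0],"fingers":-0.2},
    {"delta_rot":[0,0,1],"travel":[0.1,0.5,0],"fingers":-0.2},
    {"delta_rot":[0,0,1],"travel":[0.1,0.5,0],"fingers":-0.2},
    {"delta_rot":[0,0,1],"travel":[0.1,0.5,0],"fingers":-0.2},
    {"delta_rot":[0,0,1],"travel":[0,0.5,0],"fingers":-0.2},
  ],
)

```text
clock: 23.98
tcp_pos: [0.5256, -0.2603, 0.1971]
orientation: [0.0, -0.673, 0.739, -0.001]
wrist_force: [0.6, -0.4, 0.4]
finger_gap: 0.0511
grip_force: 0.0
```

carry_out(
  series=[
    {"delta_rot":[0,0,1],"travel":[0,0.4,0],"fingers":-0.2},
    {"delta_rot":[0,0,0],"travel":[0,0,0],"fingers":-0.2},
    {"delta_rot":[0,0,0],"travel":[0,0,0],"fingers":-0.2},
  ],
)

```text
clock: 24.35
tcp_pos: [0.5255, -0.251, 0.1966]
orientation: [0.0, 0.708, -0.706, 0.0]
wrist_force: [0.6, 0.8, 0.2]
finger_gap: 0.0511
grip_force: 0.0
```

```bash
python3 -c "
from h import *
s=st();print(s['joint_pos'].round(2))
snap('wrist','w5');a=cv2.imread('pics/w5.png'); cv2.imwrite('pics/w5b.png',cv2.resize(a,(800,500),interpolation=cv2.INTER_CUBIC))"
```

```text
t 24.35 tcp [ 0.5255 -0.251   0.1966] yaw 4.7142 tilt [ 0.0007 -0.0007] F [0.6 0.8 0.2] gap 0.0511 grip 0.0
[-0.58  0.34 -0.    1.23 -0.   -2.16]
```

View pics/w5b.png

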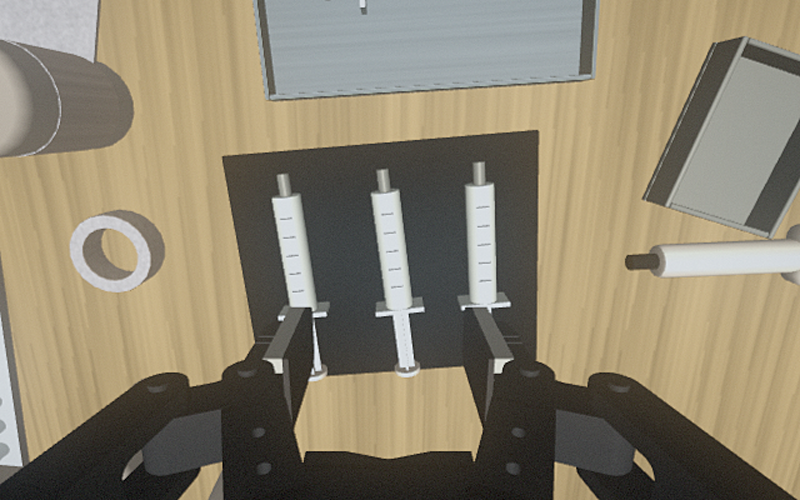

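```bash
python3 - <<'E'
from h import *
def w(u,v,z): return px('w5',u/1.25,v/1.25,z)[:2]
for n,cap,fr,fl in(('A',(479,163),(480,186),(484,303)),('B',(383,170),(386,192),(400,309)),('C',(283,175),(286,198),(303,309))):
    c=w(*cap,.0135);f=w(*fr,.0135);r=w(*fl,.024); v=r-c; v/=np.linalg.norm(v)
    print(n,(c+v*.061).round(4),(f+v*.045).round(4),(r-v*.045).round(4),'yaw',np.arctan2(-v[0],v[1]).round(3),np.linalg.norm(r-c).round(4))
# knob-free clutter check
E
```

```text
A [ 0.4554 -0.2289] [ 0.4549 -0.2283] [ 0.4555 -0.23  ] yaw 0.074 0.1049
B [ 0.5218 -0.2241] [ 0.5216 -0.224 ] [ 0.5219 -0.2247] yaw 0.124 0.1054
C [ 0.5953 -0.2203] [ 0.596  -0.2194] [ 0.5958 -0.2247] yaw 0.112 0.1016
```

carry_out(
  series=[
    {"delta_rot":[0,0,0.35],"travel":[0.94,0.4,-0.8],"fingers":-0.2},
    {"delta_rot":[0,0,0.35],"travel":[0.94,0.4,-0.8],"fingers":-0.2},
    {"delta_rot":[0,0,0.33],"travel":[0.94,0.4,-0.8],"fingers":-0.2},
    {"delta_rot":[0,0,0],"travel":[0,0,-0.9],"fingers":-0.2},
    {"delta_rot":[0,0,0],"travel":[0,0,-0.9],"fingers":-0.2},
  ],
)

```text
clock: 25.02
tcp_pos: [0.5963, -0.221, 0.0901]
orientation: [0.0, 0.743, -0.669, -0.0]
wrist_force: [1.0, -0.3, 0.8]
finger_gap: 0.051
grip_force: 0.0
```

carry_out(
  series=[
    {"delta_rot":[0,0,0],"travel":[0,0,-0.9],"fingers":-0.2},
    {"delta_rot":[0,0,0],"travel":[0,0,-0.9],"fingers":-0.2},
    {"delta_rot":[0,0,0],"travel":[0,0,-0.7],"fingers":-0.2},
    {"delta_rot":[0,0,0],"travel":[0,0,-0.3],"fingers":-0.2},
    {"delta_rot":[0,0,0],"travel":[0,0,0],"fingers":-0.2},
  ],
)

```text
clock: 25.65
tcp_pos: [0.5957, -0.2207, 0.0207]
orientation: [0.0, 0.744, -0.669, -0.0]
wrist_force: [-0.3, 0.2, -0.4]
finger_gap: 0.0514
grip_force: 0.0
```

```bash
python3 -c "
from h import *
s=st();snap('wrist','w6');crop('w6',160,20,480,260,2.5,'w6b')"
```

```text
t 25.65 tcp [ 0.5957 -0.2207  0.0207] yaw 4.8184 tilt [-0.0007  0.0003] F [-0.3  0.2 -0.4] gap 0.0514 grip 0.0
```

View pics/w6b.png

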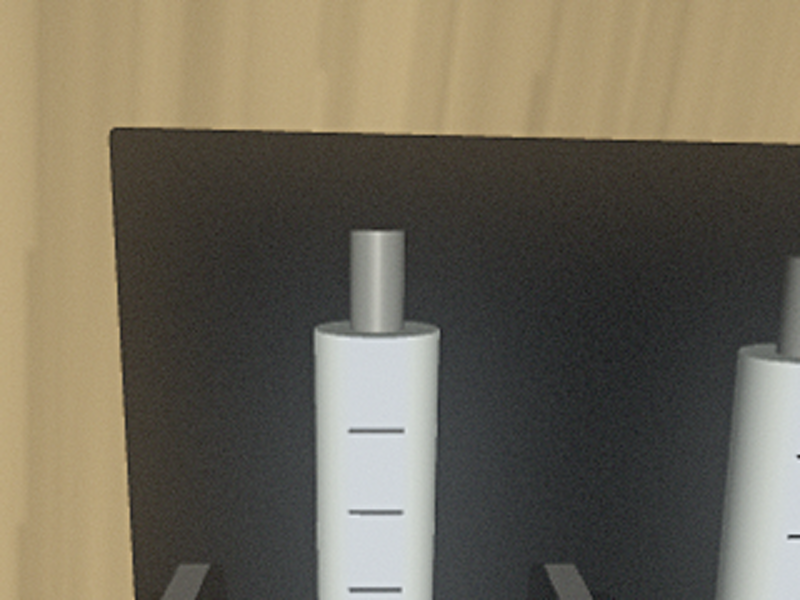

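The fingers straddle the syringe, with its axis centred (crop u=377) and parallel to the tool. The barrel front edge is at v≈330 and the cap tip at v≈231.

```bash
python3 -c "
from h import *
for n,v,L in(('front',330,.045),('cap',231,.061)):
    p=px('w6',160+377/2.5,20+v/2.5,.0135)[:2]; a=.1055; print(n,p.round(4),(p+L*np.array([-np.sin(a),np.cos(a)])).round(4))"
```

```text
front [ 0.6005 -0.2658] [ 0.5957 -0.221 ]
cap [ 0.6022 -0.2821] [ 0.5958 -0.2214]
```

carry_out(
  series=[
    {"delta_rot":[0,0,0],"travel":[0,0,-0.3],"fingers":-0.2},
    {"delta_rot":[0,0,0],"travel":[0,0,-0.24],"fingers":-0.2},
    {"delta_rot":[0,0,0],"travel":[0,0,0],"fingers":-0.2},
  ],
)

```text
clock: 26.08
tcp_pos: [0.5954, -0.2204, 0.0069]
orientation: [0.0, 0.744, -0.668, -0.001]
wrist_force: [0.1, 0.1, 0.5]
finger_gap: 0.0514
grip_force: 0.0
```

carry_out(
  series=[
    {"delta_rot":[0,0,0],"travel":[0,0,0],"fingers":1},
    {"delta_rot":[0,0,0],"travel":[0,0,0],"fingers":1},
    {"delta_rot":[0,0,0],"travel":[0,0,0],"fingers":1},
    {"delta_rot":[0,0,0],"travel":[0,0,0],"fingers":1},
    {"delta_rot":[0,0,0],"travel":[0,0,0.3],"fingers":1},
  ],
  squeeze=40,
)

```text
clock: 26.7
tcp_pos: [0.5952, -0.2203, 0.0145]
orientation: [0.0, 0.744, -0.669, -0.001]
wrist_force: [-0.5, -0.2, -0.2]
finger_gap: 0.0192
grip_force: 39.1
```

carry_out(
  series=[
    {"delta_rot":[0,0,0],"travel":[0,0,0.8],"fingers":1},
    {"delta_rot":[0,0,0],"travel":[0,0,1],"fingers":1},
    {"delta_rot":[0,0,0],"travel":[0,0,1],"fingers":1},
    {"delta_rot":[0,0,0],"travel":[0,0,1],"fingers":1},
    {"delta_rot":[0,0,0],"travel":[0,0,1],"fingers":1},
  ],
)

```text
clock: 27.32
tcp_pos: [0.5956, -0.2206, 0.136]
orientation: [0.0, 0.744, -0.669, -0.0]
wrist_force: [-0.1, 0.2, -0.6]
finger_gap: 0.0191
grip_force: 39.1
```

carry_out(
  series=[
    {"delta_rot":[0,0,-0.2],"travel":[-0.06,0.97,1],"fingers":1},
    {"delta_rot":[0,0,-0.2],"travel":[-0.06,0.97,0.8],"fingers":1},
    {"delta_rot":[0,0,-0.2],"travel":[-0.06,0.97,0],"fingers":1},
    {"delta_rot":[0,0,-0.24],"travel":[-0.06,0.97,0],"fingers":1},
    {"delta_rot":[0,0,0],"travel":[-0.06,0.97,0],"fingers":1},
  ],
)

```text
clock: 27.95
tcp_pos: [0.5881, -0.0986, 0.1803]
orientation: [0.0, 0.715, -0.699, -0.0]
wrist_force: [0.6, -0.3, -1.6]
finger_gap: 0.0193
grip_force: 39.1
```

carry_out(
  series=[
    {"delta_rot":[0,0,0],"travel":[-0.06,0.97,0],"fingers":1},
    {"delta_rot":[0,0,0],"travel":[-0.06,0.97,0],"fingers":1},
    {"delta_rot":[0,0,0],"travel":[-0.06,0.97,0],"fingers":1},
    {"delta_rot":[0,0,0],"travel":[-0.06,0.97,0],"fingers":1},
    {"delta_rot":[0,0,0],"travel":[-0.06,0.97,0],"fingers":1},
  ],
)

```text
clock: 28.58
tcp_pos: [0.5806, 0.0226, 0.1803]
orientation: [0.0, 0.715, -0.699, -0.0]
wrist_force: [0.9, 0.2, 0.1]
finger_gap: 0.0192
grip_force: 39.1
```

carry_out(
  series=[
    {"delta_rot":[0,0,0],"travel":[-0.06,0.97,0],"fingers":1},
    {"delta_rot":[0,0,0],"travel":[-0.06,0.97,0],"fingers":1},
    {"delta_rot":[0,0,0],"travel":[0,0,0],"fingers":1},
    {"delta_rot":[0,0,0],"travel":[0,0,0],"fingers":1},
  ],
)

```text
clock: 29.08
tcp_pos: [0.5778, 0.07, 0.1801]
orientation: [0.0, 0.715, -0.699, 0.0]
wrist_force: [0.6, -0.4, -0.3]
finger_gap: 0.0194
grip_force: 39.1
```

```bash
python3 -c "
from h import *
s=st();snap('wrist','w7');a=cv2.imread('pics/w7.png'); cv2.imwrite('pics/w7b.png',cv2.resize(a,(800,500),interpolation=cv2.INTER_CUBIC))"
```

```text
t 29.07 tcp [0.5778 0.07   0.1801] yaw 4.7349 tilt [-0.0001 -0.0004] F [ 0.6 -0.4 -0.3] gap 0.0194 grip 39.1
```

View pics/w7b.png

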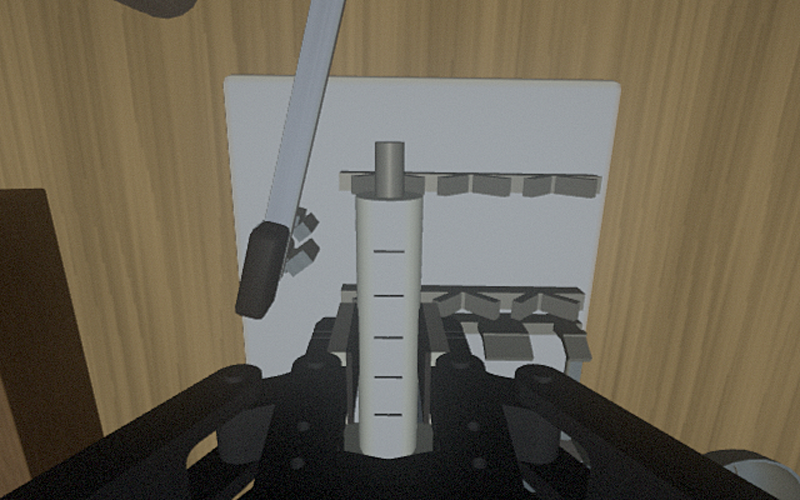

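The held syringe is aligned with the +47 groove (u=389). Lowering it now.

carry_out(
  series=[
    {"delta_rot":[0,0,0],"travel":[0,0.04,-0.8],"fingers":1},
    {"delta_rot":[0,0,0],"travel":[0,0,-0.8],"fingers":1},
    {"delta_rot":[0,0,0],"travel":[0,0,-0.8],"fingers":1},
    {"delta_rot":[0,0,0],"travel":[0,0,-0.7],"fingers":1},
    {"delta_rot":[0,0,0],"travel":[0,0,-0.3],"fingers":1},
  ],
)

```text
clock: 29.75
tcp_pos: [0.5772, 0.0704, 0.0939]
orientation: [0.001, 0.715, -0.7, -0.001]
wrist_force: [1.3, 0.0, -0.6]
finger_gap: 0.0194
grip_force: 39.1
```

carry_out(
  series=[
    {"delta_rot":[0,0,0],"travel":[0,0,-0.2],"fingers":1},
    {"delta_rot":[0,0,0],"travel":[0,0,-0.2],"fingers":1},
    {"delta_rot":[0,0,0],"travel":[0,0,-0.2],"fingers":1},
    {"delta_rot":[0,0,0],"travel":[0,0,0],"fingers":1},
  ],
)

```text
clock: 30.25
tcp_pos: [0.5777, 0.0714, 0.0798]
orientation: [0.0, 0.715, -0.699, -0.0]
wrist_force: [0.2, -0.0, -0.6]
finger_gap: 0.0194
grip_force: 39.1
```

carry_out(
  series=[
    {"delta_rot":[0,0,0],"travel":[0,0,-0.1],"fingers":1},
    {"delta_rot":[0,0,0],"travel":[0,0,-0.1],"fingers":1},
    {"delta_rot":[0,0,0],"travel":[0,0,0],"fingers":1},
  ],
)

```text
clock: 30.62
tcp_pos: [0.5787, 0.0715, 0.0762]
orientation: [-0.001, 0.715, -0.699, 0.001]
wrist_force: [-0.7, 0.7, 5.9]
finger_gap: 0.0193
grip_force: 40.0
```

```bash
python3 -c "
from h import *
st()"
```

```text
t 30.62 tcp [0.5787 0.0715 0.0762] yaw 4.7344 tilt [0.002  0.0002] F [-0.7  0.7  5.9] gap 0.0193 grip 40.0
```

carry_out(
  series=[
    {"delta_rot":[0,0,0],"travel":[0,0,0],"fingers":0.2},
    {"delta_rot":[0,0,0],"travel":[0,0,0],"fingers":0.2},
    {"delta_rot":[0,0,0],"travel":[0,0,0],"fingers":0.2},
    {"delta_rot":[0,0,0],"travel":[0,0,0.5],"fingers":0.2},
    {"delta_rot":[0,0,0],"travel":[0,0,1],"fingers":0.2},
  ],
)

```text
clock: 31.25
tcp_pos: [0.5776, 0.0713, 0.1124]
orientation: [0.0, 0.715, -0.699, -0.0]
wrist_force: [0.3, 0.4, -0.1]
finger_gap: 0.0339
grip_force: 0.0
```

carry_out(
  series=[
    {"delta_rot":[0,0,0],"travel":[0,0,1],"fingers":0.2},
    {"delta_rot":[0,0,0],"travel":[0,0,1],"fingers":0.2},
    {"delta_rot":[0,0,0],"travel":[0,0,0.8],"fingers":0.2},
    {"delta_rot":[0,0,0],"travel":[0,0,0],"fingers":0.2},
  ],
)

```text
clock: 31.75
tcp_pos: [0.5798, 0.0712, 0.185]
orientation: [-0.002, 0.715, -0.699, 0.002]
wrist_force: [0.6, -0.8, -1.1]
finger_gap: 0.0341
grip_force: 0.0
```

```bash
python3 -c "
from h import *
st();snap('wrist','w8');snap('scene','scene1')
a=cv2.imread('pics/w8.png'); b=cv2.imread('pics/scene1.png')[170:280,145:465]
cv2.imwrite('pics/m8.png',np.vstack([cv2.resize(a,(560,350)),cv2.resize(b,(560,192),interpolation=cv2.INTER_CUBIC)]))"
```

```text
t 31.75 tcp [0.5798 0.0712 0.185 ] yaw 4.7347 tilt [ 0.0053 -0.0001] F [ 0.6 -0.8 -1.1] gap 0.0341 grip 0.0
```

View pics/m8.png

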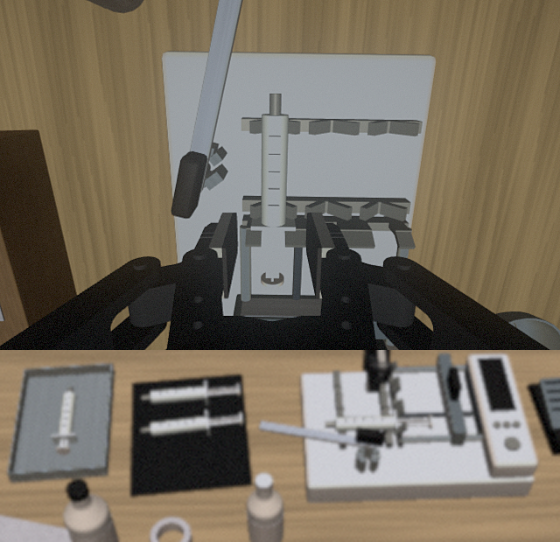

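The C syringe is seated in the +47 groove, flange in the slot and disc near the pusher. The spent syringe lies in the tray, and the other two syringes haven't moved. Next is B.

carry_out(
  series=[
    {"delta_rot":[0,0,0.2],"travel":[-0.19,-0.985,0],"fingers":-0.1},
    {"delta_rot":[0,0,0.2],"travel":[-0.19,-0.985,0],"fingers":-0.1},
    {"delta_rot":[0,0,0.2],"travel":[-0.19,-0.985,0],"fingers":-0.1},
    {"delta_rot":[0,0,0.2],"travel":[-0.19,-0.985,0],"fingers":-0.1},
    {"delta_rot":[0,0,0.2],"travel":[-0.19,-0.985,0],"fingers":-0.1},
  ],
)

```text
clock: 32.48
tcp_pos: [0.5533, -0.0524, 0.1811]
orientation: [0.001, 0.749, -0.662, -0.001]
wrist_force: [0.7, -0.1, -0.7]
finger_gap: 0.0469
grip_force: 0.0
```

carry_out(
  series=[
    {"delta_rot":[0,0,0],"travel":[-0.19,-0.985,0],"fingers":-0.1},
    {"delta_rot":[0,0,0],"travel":[-0.19,-0.985,0],"fingers":-0.1},
    {"delta_rot":[0,0,0],"travel":[-0.19,-0.985,0],"fingers":-0.1},
    {"delta_rot":[0,0,0],"travel":[-0.19,-0.985,0],"fingers":-0.1},
    {"delta_rot":[0,0,0],"travel":[-0.19,-0.985,-0.4],"fingers":-0.1},
  ],
)

```text
clock: 33.1
tcp_pos: [0.5301, -0.1757, 0.1718]
orientation: [0.0, 0.749, -0.663, -0.0]
wrist_force: [0.4, -0.0, 1.0]
finger_gap: 0.0468
grip_force: 0.0
```

carry_out(
  series=[
    {"delta_rot":[0,0,0],"travel":[-0.19,-0.985,-0.8],"fingers":-0.1},
    {"delta_rot":[0,0,0],"travel":[-0.19,-0.985,-0.9],"fingers":-0.1},
    {"delta_rot":[0,0,0],"travel":[0,0,-0.9],"fingers":-0.1},
    {"delta_rot":[0,0,0],"travel":[0,0,0],"fingers":-0.1},
    {"delta_rot":[0,0,0],"travel":[0,0,0],"fingers":-0.1},
  ],
)

```text
clock: 33.72
tcp_pos: [0.5209, -0.224, 0.1075]
orientation: [0.0, 0.749, -0.662, -0.0]
wrist_force: [0.0, 1.1, 0.7]
finger_gap: 0.0473
grip_force: 0.0
```

```bash
cat >> h.py <<'E'
def meas(f):
    "syringe under the hand: bright barrel + grey cap silhouettes between the fingers, along image column ~310"
    s=st(); snap('wrist',f); g=cv2.cvtColor(cv2.imread('pics/'+f+'.png'),cv2.COLOR_BGR2GRAY)
    rows=[]
    for v in range(60,250,2):
        r=g[v,240:390]>150
        i=np.flatnonzero(r)
        if len(i)>8: rows.append((v,240+i[0],240+i[-1],len(i)))
    print(rows[:6],rows[20:26:2],rows[-3:])
    col=g[60:220,:]; return g
E
python3 - <<'E'
from h import *
g=meas('w9'); 
for u in (304,308,312,316,320): print(u,g[60:180:4,u].tolist())
for e in ((.5218,-.2243),): 
    a=.122; d=np.array([-np.sin(a),np.cos(a)])
    for L in(-.061,-.045,0): print(L,np.round(proj('w9',[*(np.array(e)+L*d),.0135]),1))
E
```

```text
t 33.73 tcp [ 0.5209 -0.224   0.1075] yaw 4.8351 tilt [-0.0004  0.0002] F [0.  1.1 0.7] gap 0.0473 grip 0.0
[(60, np.int64(240), np.int64(389), 150), (62, np.int64(240), np.int64(389), 150), (64, np.int64(240), np.int64(389), 150), (66, np.int64(240), np.int64(389), 150), (68, np.int64(240), np.int64(389), 150), (70, np.int64(240), np.int64(389), 150)] [(126, np.int64(303), np.int64(313), 11), (130, np.int64(303), np.int64(313), 11), (134, np.int64(293), np.int64(323), 31)] [(244, np.int64(295), np.int64(389), 32), (246, np.int64(295), np.int64(389), 32), (248, np.int64(295), np.int64(389), 32)]
304 [194, 194, 194, 194, 194, 73, 78, 80, 82, 73, 76, 66, 172, 171, 171, 170, 173, 170, 184, 243, 245, 244, 245, 245, 161, 245, 245, 245, 245, 243]
308 [195, 196, 195, 197, 194, 82, 78, 83, 80, 77, 79, 64, 227, 227, 226, 227, 227, 227, 179, 244, 244, 244, 244, 245, 166, 244, 245, 245, 246, 242]
312 [196, 193, 193, 191, 190, 77, 81, 83, 81, 75, 77, 73, 168, 167, 167, 169, 171, 168, 202, 243, 244, 244, 245, 244, 171, 245, 246, 245, 245, 243]
316 [194, 196, 197, 201, 198, 83, 79, 78, 76, 76, 80, 77, 72, 77, 79, 77, 79, 72, 208, 244, 243, 244, 245, 244, 247, 244, 244, 245, 243, 247]
320 [205, 206, 205, 205, 205, 81, 79, 78, 77, 78, 77, 81, 77, 82, 85, 78, 84, 81, 209, 227, 229, 228, 228, 229, 229, 229, 228, 228, 229, 228]
-0.061 [309.3 107. ]
-0.045 [309.3 132. ]
0 [309.4 197.8]
```

carry_out(
  series=[
    {"delta_rot":[0,0,0],"travel":[0.07,0,-0.9],"fingers":-0.1},
    {"delta_rot":[0,0,0],"travel":[0,0,-0.9],"fingers":-0.1},
    {"delta_rot":[0,0,0],"travel":[0,0,-0.9],"fingers":-0.1},
    {"delta_rot":[0,0,0],"travel":[0,0,-0.6],"fingers":-0.1},
    {"delta_rot":[0,0,0],"travel":[0,0,-0.4],"fingers":-0.1},
  ],
)

```text
clock: 34.4
tcp_pos: [0.523, -0.2241, 0.0149]
orientation: [-0.0, 0.749, -0.662, 0.0]
wrist_force: [0.2, 0.4, -0.0]
finger_gap: 0.0468
grip_force: 0.0
```

carry_out(
  series=[
    {"delta_rot":[0,0,0],"travel":[0,0,-0.31],"fingers":-0.1},
    {"delta_rot":[0,0,0],"travel":[0,0,0],"fingers":-0.1},
    {"delta_rot":[0,0,0],"travel":[0,0,0],"fingers":-0.1},
  ],
)

```text
clock: 34.78
tcp_pos: [0.523, -0.2244, 0.0077]
orientation: [-0.0, 0.749, -0.663, 0.0]
wrist_force: [0.2, 0.0, 0.0]
finger_gap: 0.0472
grip_force: 0.0
```

```bash
python3 - <<'E'
from h import *
g=meas('w10'); print(g[40:160:2,308].tolist())
for L in(-.061,-.045): 
    a=.122; print(L,np.round(proj('w10',[.5225-L*-1*-np.sin(a)*-1,-.2243+L*np.cos(a),.0135]),1))
E
```

```text
t 34.77 tcp [ 0.523  -0.2244  0.0077] yaw 4.8347 tilt [ 0.0007 -0.0004] F [0.2 0.  0. ] gap 0.0472 grip 0.0
[(60, np.int64(240), np.int64(389), 150), (62, np.int64(259), np.int64(389), 131), (64, np.int64(306), np.int64(389), 84), (66, np.int64(354), np.int64(389), 36), (116, np.int64(307), np.int64(316), 10), (118, np.int64(308), np.int64(316), 9)] [(154, np.int64(307), np.int64(316), 10), (160, np.int64(286), np.int64(337), 27), (164, np.int64(286), np.int64(337), 52)] [(244, np.int64(288), np.int64(336), 49), (246, np.int64(288), np.int64(336), 49), (248, np.int64(288), np.int64(336), 49)]
[164, 165, 166, 164, 166, 165, 164, 163, 166, 164, 164, 167, 160, 64, 58, 56, 62, 62, 55, 55, 59, 51, 55, 57, 53, 51, 59, 52, 53, 53, 51, 53, 50, 59, 55, 59, 49, 111, 163, 157, 158, 160, 156, 160, 159, 160, 157, 161, 161, 158, 160, 160, 157, 160, 158, 158, 159, 157, 160, 143]
-0.061 [351.1 121.1]
-0.045 [340.  161.6]
```

```bash
python3 - <<'E'
from h import *
a=.122; d=np.array([-np.sin(a),np.cos(a)])
for v,L in((115,.061),(160,.045)): print((px('w10',311.5,v,.0135)[:2]+L*d).round(4))
E
```

```text
[ 0.5229 -0.2247]
[ 0.5227 -0.2236]
```

carry_out(
  series=[
    {"delta_rot":[0,0,0],"travel":[0,0,0],"fingers":1},
    {"delta_rot":[0,0,0],"travel":[0,0,0],"fingers":1},
    {"delta_rot":[0,0,0],"travel":[0,0,0],"fingers":1},
    {"delta_rot":[0,0,0],"travel":[0,0,0],"fingers":1},
    {"delta_rot":[0,0,0],"travel":[0,0,0.3],"fingers":1},
  ],
  squeeze=40,
)

```text
clock: 35.45
tcp_pos: [0.522, -0.2238, 0.0143]
orientation: [0.0, 0.749, -0.663, -0.001]
wrist_force: [-0.4, -0.5, -0.3]
finger_gap: 0.0193
grip_force: 39.2
```

carry_out(
  series=[
    {"delta_rot":[0,0,0],"travel":[0,0,0.8],"fingers":1},
    {"delta_rot":[0,0,0],"travel":[0,0,1],"fingers":1},
    {"delta_rot":[0,0,0],"travel":[0,0,1],"fingers":1},
    {"delta_rot":[0,0,0],"travel":[0,0,1],"fingers":1},
    {"delta_rot":[0,0,0],"travel":[0,0,1],"fingers":1},
  ],
)

```text
clock: 36.08
tcp_pos: [0.5223, -0.224, 0.1354]
orientation: [0.0, 0.749, -0.663, -0.0]
wrist_force: [0.3, 0.2, -0.4]
finger_gap: 0.0188
grip_force: 39.2
```

carry_out(
  series=[
    {"delta_rot":[0,0,-0.25],"travel":[0.03,0.98,1],"fingers":1},
    {"delta_rot":[0,0,-0.25],"travel":[0.03,0.98,0.8],"fingers":1},
    {"delta_rot":[0,0,-0.25],"travel":[0.03,0.98,0],"fingers":1},
    {"delta_rot":[0,0,-0.25],"travel":[0.03,0.98,0],"fingers":1},
    {"delta_rot":[0,0,0],"travel":[0.03,0.98,0],"fingers":1},
  ],
)

```text
clock: 36.7
tcp_pos: [0.5261, -0.1008, 0.1798]
orientation: [0.0, 0.715, -0.699, -0.0]
wrist_force: [0.7, 0.4, -0.9]
finger_gap: 0.0192
grip_force: 39.2
```

carry_out(
  series=[
    {"delta_rot":[0,0,0],"travel":[0.03,0.98,0],"fingers":1},
    {"delta_rot":[0,0,0],"travel":[0.03,0.98,0],"fingers":1},
    {"delta_rot":[0,0,0],"travel":[0.03,0.98,0],"fingers":1},
    {"delta_rot":[0,0,0],"travel":[0.03,0.98,0],"fingers":1},
    {"delta_rot":[0,0,0],"travel":[0.03,0.98,0],"fingers":1},
  ],
)

```text
clock: 37.33
tcp_pos: [0.5298, 0.0216, 0.1796]
orientation: [0.0, 0.715, -0.699, -0.0]
wrist_force: [0.4, -0.4, -0.4]
finger_gap: 0.0192
grip_force: 39.2
```

carry_out(
  series=[
    {"delta_rot":[0,0,0],"travel":[0.03,0.98,0],"fingers":1},
    {"delta_rot":[0,0,0],"travel":[0.03,0.98,0],"fingers":1},
    {"delta_rot":[0,0,0],"travel":[0,0,0],"fingers":1},
    {"delta_rot":[0,0,0],"travel":[0,0,0],"fingers":1},
  ],
)

```text
clock: 37.83
tcp_pos: [0.5314, 0.0695, 0.1796]
orientation: [0.0, 0.715, -0.699, -0.0]
wrist_force: [0.2, -0.0, -0.8]
finger_gap: 0.0191
grip_force: 39.2
```

```bash
python3 - <<'E'
from h import *
st(); snap('wrist','w11'); g=cv2.imread('pics/w11.png',0); h=cv2.imread('pics/w10.png',0); r=cv2.imread('pics/w7.png',0)
for n,i in(('now',g),('C held',r)): print(n,i[100:190:3,311].tolist())
E
```

```text
t 37.83 tcp [0.5314 0.0695 0.1796] yaw 4.7349 tilt [-0.0005 -0.0004] F [ 0.2 -0.  -0.8] gap 0.0191 grip 39.2
now [159, 158, 158, 159, 157, 136, 132, 135, 129, 131, 132, 130, 132, 128, 129, 129, 127, 127, 130, 131, 93, 159, 162, 161, 160, 157, 160, 159, 160, 162]
C held [161, 159, 159, 158, 156, 148, 142, 142, 140, 138, 143, 144, 143, 140, 144, 140, 139, 140, 138, 137, 103, 160, 159, 159, 161, 160, 161, 157, 161, 160]
```

carry_out(
  series=[
    {"delta_rot":[0,0,0],"travel":[0,0.03,-0.8],"fingers":1},
    {"delta_rot":[0,0,0],"travel":[0,0,-0.8],"fingers":1},
    {"delta_rot":[0,0,0],"travel":[0,0,-0.8],"fingers":1},
    {"delta_rot":[0,0,0],"travel":[0,0,-0.7],"fingers":1},
    {"delta_rot":[0,0,0],"travel":[0,0,-0.3],"fingers":1},
  ],
)

```text
clock: 38.5
tcp_pos: [0.5309, 0.0697, 0.0937]
orientation: [0.001, 0.715, -0.7, -0.001]
wrist_force: [0.6, -0.0, -0.5]
finger_gap: 0.0195
grip_force: 39.2
```

carry_out(
  series=[
    {"delta_rot":[0,0,0],"travel":[0,0,-0.2],"fingers":1},
    {"delta_rot":[0,0,0],"travel":[0,0,-0.2],"fingers":1},
    {"delta_rot":[0,0,0],"travel":[0,0,-0.2],"fingers":1},
    {"delta_rot":[0,0,0],"travel":[0,0,-0.1],"fingers":1},
    {"delta_rot":[0,0,0],"travel":[0,0,0],"fingers":1},
  ],
)

```text
clock: 39.12
tcp_pos: [0.5316, 0.0706, 0.0772]
orientation: [0.0, 0.715, -0.699, -0.0]
wrist_force: [0.3, -1.2, -0.6]
finger_gap: 0.0192
grip_force: 39.2
```

carry_out(
  series=[
    {"delta_rot":[0,0,0],"travel":[0,0,-0.1],"fingers":1},
    {"delta_rot":[0,0,0],"travel":[0,0,0],"fingers":1},
    {"delta_rot":[0,0,0],"travel":[0,0,0],"fingers":1},
  ],
)

```text
clock: 39.5
tcp_pos: [0.5321, 0.0707, 0.0765]
orientation: [-0.001, 0.715, -0.699, 0.001]
wrist_force: [-3.5, 0.3, 10.6]
finger_gap: 0.0193
grip_force: 40.3
```

carry_out(
  series=[
    {"delta_rot":[0,0,0],"travel":[0,0,0.05],"fingers":0.2},
    {"delta_rot":[0,0,0],"travel":[0,0,0],"fingers":0.2},
    {"delta_rot":[0,0,0],"travel":[0,0,0],"fingers":0.2},
    {"delta_rot":[0,0,0],"travel":[0,0,0.5],"fingers":0.2},
    {"delta_rot":[0,0,0],"travel":[0,0,1],"fingers":0.2},
  ],
)

```text
clock: 40.12
tcp_pos: [0.5308, 0.0706, 0.1134]
orientation: [0.001, 0.715, -0.699, -0.001]
wrist_force: [-0.1, 0.3, 1.0]
finger_gap: 0.0344
grip_force: 0.0
```

carry_out(
  series=[
    {"delta_rot":[0,0,0],"travel":[0,0,1],"fingers":0.2},
    {"delta_rot":[0,0,0],"travel":[0,0,1],"fingers":0.2},
    {"delta_rot":[0,0,0],"travel":[0,0,0.8],"fingers":0.2},
    {"delta_rot":[0,0,0.2],"travel":[-0.254,-1,0],"fingers":-0.1},
    {"delta_rot":[0,0,0.2],"travel":[-0.254,-1,0],"fingers":-0.1},
  ],
)

```text
clock: 40.75
tcp_pos: [0.5192, 0.0202, 0.1847]
orientation: [-0.0, 0.729, -0.684, 0.001]
wrist_force: [-0.0, -0.7, 0.4]
finger_gap: 0.0468
grip_force: 0.0
```

carry_out(
  series=[
    {"delta_rot":[0,0,0.17],"travel":[-0.254,-1,0],"fingers":-0.1},
    {"delta_rot":[0,0,0],"travel":[-0.254,-1,0],"fingers":-0.1},
    {"delta_rot":[0,0,0],"travel":[-0.254,-1,0],"fingers":-0.1},
    {"delta_rot":[0,0,0],"travel":[-0.254,-1,0],"fingers":-0.1},
    {"delta_rot":[0,0,0],"travel":[-0.254,-1,0],"fingers":-0.1},
  ],
)

```text
clock: 41.38
tcp_pos: [0.4871, -0.1053, 0.1844]
orientation: [-0.0, 0.735, -0.678, 0.0]
wrist_force: [-0.3, -0.8, 0.5]
finger_gap: 0.047
grip_force: 0.0
```

carry_out(
  series=[
    {"delta_rot":[0,0,0],"travel":[-0.254,-1,0],"fingers":-0.1},
    {"delta_rot":[0,0,0],"travel":[-0.254,-1,0],"fingers":-0.1},
    {"delta_rot":[0,0,0],"travel":[-0.254,-1,-0.4],"fingers":-0.1},
    {"delta_rot":[0,0,0],"travel":[-0.254,-1,-0.8],"fingers":-0.1},
    {"delta_rot":[0,0,0],"travel":[-0.254,-1,-0.9],"fingers":-0.1},
  ],
)

```text
clock: 42.0
tcp_pos: [0.4557, -0.2306, 0.1316]
orientation: [-0.0, 0.735, -0.678, 0.001]
wrist_force: [-0.2, -0.4, -0.3]
finger_gap: 0.0471
grip_force: 0.0
```

carry_out(
  series=[
    {"delta_rot":[0,0,0],"travel":[0,0,-0.9],"fingers":-0.1},
    {"delta_rot":[0,0,0],"travel":[0,0,0],"fingers":-0.1},
    {"delta_rot":[0,0,0],"travel":[0,0,0],"fingers":-0.1},
  ],
)

```text
clock: 42.38
tcp_pos: [0.4559, -0.2295, 0.1096]
orientation: [-0.0, 0.735, -0.678, 0.0]
wrist_force: [0.2, -0.1, 0.4]
finger_gap: 0.0468
grip_force: 0.0
```

```bash
python3 - <<'E'
from h import *
st(); snap('wrist','w12'); g=cv2.imread('pics/w12.png',0)
for v in range(90,220,8):
    i=np.flatnonzero(g[v,220:400]>135)
    print(v,(220+i[0],220+i[-1],len(i)) if len(i) else 0,end=' ')
a=.08; d=np.array([-np.sin(a),np.cos(a)])
for L in(-.061,-.045,0): print(L,np.round(proj('w12',[*(np.array([.4553,-.229])+L*d),.0135]),1))
for u in(300,306,310,314): print(u,g[90:160:2,u].tolist())
E
```

```text
t 42.38 tcp [ 0.4559 -0.2295  0.1096] yaw 4.7921 tilt [ 0.0008 -0.0005] F [ 0.2 -0.1  0.4] gap 0.0468 grip 0.0
90 (np.int64(380), np.int64(399), 20) 98 (np.int64(380), np.int64(399), 20) 106 (np.int64(380), np.int64(399), 20) 114 (np.int64(305), np.int64(399), 33) 122 (np.int64(305), np.int64(399), 33) 130 (np.int64(305), np.int64(399), 35) 138 (np.int64(296), np.int64(399), 53) 146 (np.int64(296), np.int64(399), 53) 154 (np.int64(296), np.int64(399), 54) 162 (np.int64(296), np.int64(399), 54) 170 (np.int64(296), np.int64(399), 54) 178 (np.int64(296), np.int64(399), 55) 186 (np.int64(296), np.int64(399), 55) 194 (np.int64(297), np.int64(399), 55) 202 (np.int64(297), np.int64(399), 55) 210 (np.int64(297), np.int64(399), 55) 218 (np.int64(297), np.int64(399), 56) -0.061 [311.5 108.7]
-0.045 [311.5 133.4]
0 [311.5 198.5]
300 [86, 86, 82, 81, 81, 85, 80, 82, 80, 79, 77, 80, 81, 84, 81, 83, 84, 86, 88, 88, 88, 161, 249, 241, 242, 242, 241, 242, 242, 241, 242, 242, 242, 242, 242]
306 [83, 84, 85, 82, 80, 82, 83, 84, 92, 178, 166, 170, 171, 169, 170, 169, 168, 169, 169, 167, 170, 158, 254, 249, 248, 248, 248, 248, 248, 249, 250, 249, 249, 235, 254]
310 [82, 85, 86, 83, 83, 84, 81, 80, 113, 231, 222, 221, 222, 222, 223, 221, 221, 221, 223, 221, 220, 208, 253, 249, 247, 249, 248, 248, 249, 248, 249, 249, 249, 236, 254]
314 [84, 82, 83, 81, 85, 80, 82, 82, 100, 182, 179, 177, 178, 176, 177, 179, 178, 178, 179, 178, 180, 170, 254, 249, 249, 249, 248, 248, 248, 249, 249, 248, 249, 236, 254]
```

carry_out(
  series=[
    {"delta_rot":[0,0,0],"travel":[0,0,-0.9],"fingers":-0.1},
    {"delta_rot":[0,0,0],"travel":[0,0,-0.9],"fingers":-0.1},
    {"delta_rot":[0,0,0],"travel":[0,0,-0.9],"fingers":-0.1},
    {"delta_rot":[0,0,0],"travel":[0,0,-0.7],"fingers":-0.1},
    {"delta_rot":[0,0,0],"travel":[0,0,-0.4],"fingers":-0.1},
  ],
)

```text
clock: 43.05
tcp_pos: [0.456, -0.2294, 0.0137]
orientation: [-0.0, 0.735, -0.678, 0.0]
wrist_force: [0.0, 0.6, -0.1]
finger_gap: 0.0471
grip_force: 0.0
```

carry_out(
  series=[
    {"delta_rot":[0,0,0],"travel":[0,0,-0.29],"fingers":-0.1},
    {"delta_rot":[0,0,0],"travel":[0,0,0],"fingers":-0.1},
    {"delta_rot":[0,0,0],"travel":[0,0,0],"fingers":-0.1},
  ],
)

```text
clock: 43.42
tcp_pos: [0.4559, -0.2297, 0.0068]
orientation: [-0.0, 0.735, -0.678, 0.0]
wrist_force: [-1.0, -0.5, 0.1]
finger_gap: 0.0469
grip_force: 0.0
```

```bash
python3 - <<'E'
from h import *
st(); snap('wrist','w13'); g=cv2.imread('pics/w13.png',0)
print(g[100:180:3,311].tolist()); i=np.flatnonzero(g[200,270:360]>135)+270; print(i[0],i[-1])
E
```

```text
t 43.42 tcp [ 0.4559 -0.2297  0.0068] yaw 4.7918 tilt [ 0.0007 -0.0006] F [-1.  -0.5  0.1] gap 0.0469 grip 0.0
[67, 68, 67, 70, 70, 193, 222, 220, 220, 220, 223, 224, 225, 223, 225, 224, 226, 226, 226, 225, 134, 253, 248, 248, 249, 248, 249]
285 337
```

carry_out(
  series=[
    {"delta_rot":[0,0,0],"travel":[0,0,0],"fingers":1},
    {"delta_rot":[0,0,0],"travel":[0,0,0],"fingers":1},
    {"delta_rot":[0,0,0],"travel":[0,0,0],"fingers":1},
    {"delta_rot":[0,0,0],"travel":[0,0,0],"fingers":1},
    {"delta_rot":[0,0,0],"travel":[0,0,0.3],"fingers":1},
  ],
  squeeze=40,
)

```text
clock: 44.1
tcp_pos: [0.4549, -0.229, 0.0134]
orientation: [0.0, 0.735, -0.678, -0.001]
wrist_force: [0.4, 0.0, 0.1]
finger_gap: 0.0193
grip_force: 39.2
```

carry_out(
  series=[
    {"delta_rot":[0,0,0],"travel":[0,0,0.8],"fingers":1},
    {"delta_rot":[0,0,0],"travel":[0,0,1],"fingers":1},
    {"delta_rot":[0,0,0],"travel":[0,0,1],"fingers":1},
    {"delta_rot":[0,0,0],"travel":[0,0,1],"fingers":1},
    {"delta_rot":[0,0,0],"travel":[0,0,1],"fingers":1},
  ],
)

```text
clock: 44.72
tcp_pos: [0.4551, -0.2292, 0.1346]
orientation: [0.0, 0.735, -0.679, -0.0]
wrist_force: [-0.2, 0.2, -0.8]
finger_gap: 0.0192
grip_force: 39.2
```

carry_out(
  series=[
    {"delta_rot":[0,0,-0.2],"travel":[0.095,1,1],"fingers":1},
    {"delta_rot":[0,0,-0.2],"travel":[0.095,1,0.8],"fingers":1},
    {"delta_rot":[0,0,-0.17],"travel":[0.095,1,0],"fingers":1},
    {"delta_rot":[0,0,0],"travel":[0.095,1,0],"fingers":1},
    {"delta_rot":[0,0,0],"travel":[0.095,1,0],"fingers":1},
  ],
)

```text
clock: 45.35
tcp_pos: [0.4671, -0.1035, 0.1788]
orientation: [0.0, 0.715, -0.699, -0.0]
wrist_force: [0.4, 0.7, 0.5]
finger_gap: 0.0196
grip_force: 39.2
```

carry_out(
  series=[
    {"delta_rot":[0,0,0],"travel":[0.095,1,0],"fingers":1},
    {"delta_rot":[0,0,0],"travel":[0.095,1,0],"fingers":1},
    {"delta_rot":[0,0,0],"travel":[0.095,1,0],"fingers":1},
    {"delta_rot":[0,0,0],"travel":[0.095,1,0],"fingers":1},
    {"delta_rot":[0,0,0],"travel":[0.095,1,0],"fingers":1},
  ],
)

```text
clock: 45.98
tcp_pos: [0.4789, 0.0214, 0.1787]
orientation: [0.0, 0.715, -0.699, -0.0]
wrist_force: [-0.3, 1.0, -0.4]
finger_gap: 0.0193
grip_force: 39.2
```

carry_out(
  series=[
    {"delta_rot":[0,0,0],"travel":[0.095,1,0],"fingers":1},
    {"delta_rot":[0,0,0],"travel":[0.095,0.95,0],"fingers":1},
    {"delta_rot":[0,0,0],"travel":[0,0,0],"fingers":1},
    {"delta_rot":[0,0,0],"travel":[0,0,0],"fingers":1},
  ],
)

```text
clock: 46.48
tcp_pos: [0.4837, 0.069, 0.1787]
orientation: [0.0, 0.715, -0.699, -0.0]
wrist_force: [0.6, 0.3, -0.4]
finger_gap: 0.0193
grip_force: 39.2
```

```bash
python3 - <<'E'
from h import *
st(); snap('wrist','w14'); g=cv2.imread('pics/w14.png',0); print(g[100:190:3,311].tolist())
E
```

```text
t 46.48 tcp [0.4837 0.069  0.1787] yaw 4.7349 tilt [-0.0005 -0.0004] F [ 0.6  0.3 -0.4] gap 0.0193 grip 39.2
[157, 154, 156, 157, 164, 126, 124, 123, 125, 122, 124, 123, 125, 124, 124, 127, 122, 125, 124, 127, 76, 157, 158, 157, 155, 155, 157, 156, 157, 157]
```

carry_out(
  series=[
    {"delta_rot":[0,0,0],"travel":[0.03,0.01,-0.8],"fingers":1},
    {"delta_rot":[0,0,0],"travel":[0,0,-0.8],"fingers":1},
    {"delta_rot":[0,0,0],"travel":[0,0,-0.8],"fingers":1},
    {"delta_rot":[0,0,0],"travel":[0,0,-0.7],"fingers":1},
    {"delta_rot":[0,0,0],"travel":[0,0,-0.3],"fingers":1},
  ],
)

```text
clock: 47.15
tcp_pos: [0.4839, 0.0687, 0.0928]
orientation: [0.001, 0.714, -0.7, -0.001]
wrist_force: [-0.3, -0.9, 0.5]
finger_gap: 0.0192
grip_force: 39.2
```

carry_out(
  series=[
    {"delta_rot":[0,0,0],"travel":[0,0,-0.2],"fingers":1},
    {"delta_rot":[0,0,0],"travel":[0,0,-0.2],"fingers":1},
    {"delta_rot":[0,0,0],"travel":[0,0,-0.2],"fingers":1},
    {"delta_rot":[0,0,0],"travel":[0,0,-0.1],"fingers":1},
    {"delta_rot":[0,0,0],"travel":[0,0,0],"fingers":1},
  ],
)

```text
clock: 47.78
tcp_pos: [0.4847, 0.0696, 0.0762]
orientation: [0.0, 0.715, -0.699, -0.0]
wrist_force: [-0.5, 0.0, -0.7]
finger_gap: 0.0195
grip_force: 39.2
```

carry_out(
  series=[
    {"delta_rot":[0,0,0],"travel":[0,0,-0.06],"fingers":1},
    {"delta_rot":[0,0,0],"travel":[0,0,0],"fingers":1},
    {"delta_rot":[0,0,0],"travel":[0,0,0],"fingers":1},
  ],
)

```text
clock: 48.15
tcp_pos: [0.4851, 0.0697, 0.0756]
orientation: [-0.0, 0.715, -0.699, 0.0]
wrist_force: [-1.8, -0.2, 5.8]
finger_gap: 0.0197
grip_force: 39.8
```

carry_out(
  series=[
    {"delta_rot":[0,0,0],"travel":[0,0,0.03],"fingers":0.2},
    {"delta_rot":[0,0,0],"travel":[0,0,0],"fingers":0.2},
    {"delta_rot":[0,0,0],"travel":[0,0,0],"fingers":0.2},
    {"delta_rot":[0,0,0],"travel":[0,0,0.5],"fingers":0.2},
    {"delta_rot":[0,0,0],"travel":[0,0,1],"fingers":0.2},
  ],
)

```text
clock: 48.78
tcp_pos: [0.4838, 0.0696, 0.1131]
orientation: [0.001, 0.715, -0.699, -0.001]
wrist_force: [1.0, 0.3, 0.1]
finger_gap: 0.0341
grip_force: 0.0
```

carry_out(
  series=[
    {"delta_rot":[0,0,0],"travel":[0,0,1],"fingers":0.2},
    {"delta_rot":[0,0,0],"travel":[0,0,1],"fingers":0.2},
    {"delta_rot":[0,0,0],"travel":[0,0,1],"fingers":-0.4},
    {"delta_rot":[0,0,0],"travel":[0.866,0,0.2],"fingers":-0.4},
    {"delta_rot":[0,0,0],"travel":[0.866,0,0],"fingers":-0.4},
  ],
)

```text
clock: 49.4
tcp_pos: [0.5291, 0.0696, 0.195]
orientation: [-0.001, 0.715, -0.699, 0.001]
wrist_force: [-0.1, 0.3, -0.5]
finger_gap: 0.0599
grip_force: 0.0
```

carry_out(
  series=[
    {"delta_rot":[0,0,0],"travel":[0.866,0,0],"fingers":-0.4},
    {"delta_rot":[0,0,0],"travel":[0,0,0],"fingers":-0.4},
    {"delta_rot":[0,0,0],"travel":[0,0,0],"fingers":-0.4},
  ],
)

```text
clock: 49.78
tcp_pos: [0.5489, 0.0696, 0.1932]
orientation: [0.0, 0.715, -0.699, -0.0]
wrist_force: [0.8, 0.9, -0.7]
finger_gap: 0.0599
grip_force: 0.0
```

```bash
python3 -c "
from h import *
st();snap('wrist','w15');a=cv2.imread('pics/w15.png'); cv2.imwrite('pics/w15b.png',cv2.resize(a,(800,500),interpolation=cv2.INTER_CUBIC))
print(proj('w15',[.636,.0685,.1365]))"
```

```text
t 49.77 tcp [0.5489 0.0696 0.1932] yaw 4.7348 tilt [-0.0008  0.    ] F [ 0.8  0.9 -0.7] gap 0.0599 grip 0.0
(np.float64(163.06386193949584), np.float64(210.87549890561417))
```

View pics/w15b.png

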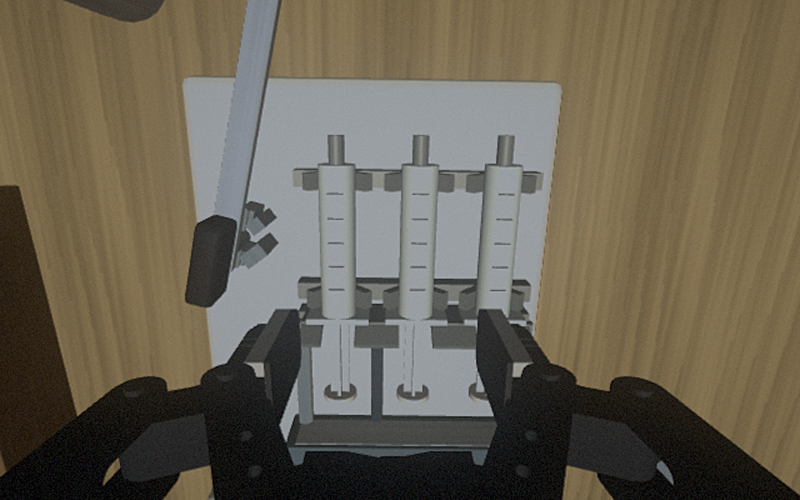

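All three full syringes are seated side by side with flanges in their slots. The knob is at (210,260), still up in its notch. Now for the clamp.

carry_out(
  series=[
    {"delta_rot":[0,0,-0.7],"travel":[0.87,-0.01,0],"fingers":-0.4},
    {"delta_rot":[0,0,-0.7],"travel":[0.87,-0.01,0],"fingers":-0.4},
    {"delta_rot":[0,0,-0.7],"travel":[0.87,-0.01,0],"fingers":-0.4},
    {"delta_rot":[0,0,-0.62],"travel":[0.87,-0.01,0],"fingers":-0.4},
    {"delta_rot":[0,0,0],"travel":[0,0,-0.8],"fingers":-0.4},
  ],
)

```text
clock: 50.45
tcp_pos: [0.6385, 0.0685, 0.1744]
orientation: [0.002, -0.613, 0.79, -0.001]
wrist_force: [0.2, -0.5, 0.5]
finger_gap: 0.0596
grip_force: 0.0
```

carry_out(
  series=[
    {"delta_rot":[0,0,0],"travel":[0,0,-0.9],"fingers":-0.4},
    {"delta_rot":[0,0,0],"travel":[0,0,-0.9],"fingers":-0.4},
    {"delta_rot":[0,0,0],"travel":[0,0,-0.6],"fingers":-0.4},
    {"delta_rot":[0,0,0],"travel":[0,0,-0.32],"fingers":-0.4},
    {"delta_rot":[0,0,0],"travel":[0,0,0],"fingers":-0.4},
  ],
)

```text
clock: 51.08
tcp_pos: [0.6363, 0.0686, 0.1048]
orientation: [-0.0, -0.614, 0.79, 0.0]
wrist_force: [-0.2, -0.9, 0.7]
finger_gap: 0.0596
grip_force: 0.0
```

carry_out(
  series=[
    {"delta_rot":[0,0,0],"travel":[0,0,0],"fingers":1},
    {"delta_rot":[0,0,0],"travel":[0,0,0],"fingers":1},
    {"delta_rot":[0,0,0],"travel":[0,0,0],"fingers":1},
    {"delta_rot":[0,0,0],"travel":[0,0,0],"fingers":1},
    {"delta_rot":[0,0,0],"travel":[0,0,0],"fingers":1},
  ],
  squeeze=50,
)

```text
clock: 51.7
tcp_pos: [0.6368, 0.0687, 0.1058]
orientation: [0.0, -0.614, 0.79, -0.0]
wrist_force: [-1.5, 0.3, 5.4]
finger_gap: 0.0137
grip_force: 50.7
```

```bash
python3 -c "
from h import *
st()"
```

```text
t 51.7 tcp [0.6368 0.0687 0.1058] yaw 4.4629 tilt [0.0007 0.0001] F [-1.5  0.3  5.4] gap 0.0137 grip 50.7
```

carry_out(
  series=[
    {"delta_rot":[0,0,0],"travel":[0,0,0.15],"fingers":1},
    {"delta_rot":[0,0,0],"travel":[0,0,0.15],"fingers":1},
    {"delta_rot":[0,0,0],"travel":[0,0,0.08],"fingers":1},
    {"delta_rot":[0,0,0],"travel":[0,0,0],"fingers":1},
  ],
)

```text
clock: 52.2
tcp_pos: [0.6366, 0.0686, 0.1142]
orientation: [-0.0, -0.614, 0.79, 0.0]
wrist_force: [1.6, 0.5, -7.1]
finger_gap: 0.0132
grip_force: 49.0
```

carry_out(
  series=[
    {"delta_rot":[0,0,-0.5],"travel":[0,0,0],"fingers":1},
    {"delta_rot":[0,0,-0.8],"travel":[0,0,0],"fingers":1},
    {"delta_rot":[0,0,-0.8],"travel":[0,0,0],"fingers":1},
    {"delta_rot":[0,0,-0.8],"travel":[0,0,0],"fingers":1},
    {"delta_rot":[0,0,-0.8],"travel":[0,0,0],"fingers":1},
  ],
)

```text
clock: 52.82
tcp_pos: [0.6366, 0.0686, 0.1142]
orientation: [-0.0, -0.457, 0.89, 0.0]
wrist_force: [2.3, 1.2, -6.7]
finger_gap: 0.0129
grip_force: 49.1
```

```bash
python3 -c "
from h import *
s=st();print(s['ft_torque'])"
```

```text
t 52.83 tcp [0.6366 0.0686 0.1142] yaw 4.0902 tilt [-0.0002  0.0001] F [ 2.3  1.2 -6.7] gap 0.0129 grip 49.1
[ 0.12040734 -0.59033166  0.10782562]
```

carry_out(
  series=[
    {"delta_rot":[0,0,-0.8],"travel":[0,0,0],"fingers":1},
    {"delta_rot":[0,0,-0.8],"travel":[0,0,0],"fingers":1},
    {"delta_rot":[0,0,-0.8],"travel":[0,0,0],"fingers":1},
    {"delta_rot":[0,0,-0.8],"travel":[0,0,0],"fingers":1},
    {"delta_rot":[0,0,-0.8],"travel":[0,0,0],"fingers":1},
  ],
)

```text
clock: 53.45
tcp_pos: [0.6366, 0.0686, 0.1142]
orientation: [-0.0, -0.271, 0.963, 0.0]
wrist_force: [2.6, 0.7, -5.8]
finger_gap: 0.0131
grip_force: 49.1
```

carry_out(
  series=[
    {"delta_rot":[0,0,-0.8],"travel":[0,0,0],"fingers":1},
    {"delta_rot":[0,0,-0.8],"travel":[0,0,0],"fingers":1},
    {"delta_rot":[0,0,-0.8],"travel":[0,0,0],"fingers":1},
    {"delta_rot":[0,0,-0.8],"travel":[0,0,0],"fingers":1},
    {"delta_rot":[0,0,-0.8],"travel":[0,0,0],"fingers":1},
  ],
)

```text
clock: 54.08
tcp_pos: [0.6366, 0.0685, 0.1142]
orientation: [-0.0, -0.074, 0.997, 0.0]
wrist_force: [3.2, 0.9, -5.8]
finger_gap: 0.0134
grip_force: 49.1
```

carry_out(
  series=[
    {"delta_rot":[0,0,-0.8],"travel":[0,0,0],"fingers":1},
    {"delta_rot":[0,0,-0.5],"travel":[0,0,0],"fingers":1},
    {"delta_rot":[0,0,0],"travel":[0,0,0],"fingers":1},
  ],
)

```text
clock: 54.45
tcp_pos: [0.6366, 0.0685, 0.1142]
orientation: [-0.0, -0.011, 1.0, 0.0]
wrist_force: [2.6, 0.9, -7.1]
finger_gap: 0.0129
grip_force: 49.0
```

```bash
python3 -c "
from h import *
s=st();print(s['ft_torque'])"
```

```text
t 54.45 tcp [0.6366 0.0685 0.1142] yaw 3.1632 tilt [-0.0002  0.    ] F [ 2.6  0.9 -7.1] gap 0.0129 grip 49.0
[ 0.06740033 -0.67961907 -0.05016701]
```

carry_out(
  series=[
    {"delta_rot":[0,0,0],"travel":[0,0,-0.2],"fingers":1},
    {"delta_rot":[0,0,0],"travel":[0,0,-0.2],"fingers":1},
    {"delta_rot":[0,0,0],"travel":[0,0,-0.2],"fingers":1},
    {"delta_rot":[0,0,0],"travel":[0,0,-0.15],"fingers":1},
    {"delta_rot":[0,0,0],"travel":[0,0,0],"fingers":1},
  ],
)

```text
clock: 55.08
tcp_pos: [0.6366, 0.0685, 0.0953]
orientation: [-0.0, -0.011, 1.0, 0.0]
wrist_force: [1.8, -0.3, -4.4]
finger_gap: 0.0132
grip_force: 49.4
```

carry_out(
  series=[
    {"delta_rot":[0,0,0],"travel":[0,0,-0.08],"fingers":1},
    {"delta_rot":[0,0,0],"travel":[0,0,0],"fingers":1},
    {"delta_rot":[0,0,0],"travel":[0,0,0],"fingers":1},
  ],
)

```text
clock: 55.45
tcp_pos: [0.6367, 0.0685, 0.0939]
orientation: [0.0, -0.011, 1.0, 0.0]
wrist_force: [0.5, 0.4, -1.3]
finger_gap: 0.013
grip_force: 49.9
```

carry_out(
  series=[
    {"delta_rot":[0,0,0],"travel":[0,0,0],"fingers":-0.4},
    {"delta_rot":[0,0,0],"travel":[0,0,0],"fingers":-0.4},
    {"delta_rot":[0,0,0],"travel":[0,0,0],"fingers":-0.4},
    {"delta_rot":[0,0,0],"travel":[0,0,0.5],"fingers":-0.4},
    {"delta_rot":[0,0,0],"travel":[0,0,1],"fingers":-0.4},
  ],
)

```text
clock: 56.08
tcp_pos: [0.6358, 0.0686, 0.1312]
orientation: [-0.001, -0.011, 1.0, 0.0]
wrist_force: [0.1, -0.2, 0.6]
finger_gap: 0.0601
grip_force: 0.0
```

carry_out(
  series=[
    {"delta_rot":[0,0,0],"travel":[0,0,1],"fingers":-0.4},
    {"delta_rot":[0,0,0],"travel":[0,0,1],"fingers":-0.4},
    {"delta_rot":[0,0,0],"travel":[-0.718,0.94,0],"fingers":-0.4},
    {"delta_rot":[0,0,0],"travel":[-0.718,0.94,0],"fingers":-0.4},
    {"delta_rot":[0,0,0],"travel":[-0.718,0.94,0],"fingers":-0.4},
  ],
)

```text
clock: 56.7
tcp_pos: [0.5825, 0.1397, 0.1824]
orientation: [0.001, -0.01, 1.0, 0.0]
wrist_force: [-0.9, -0.5, -0.2]
finger_gap: 0.0598
grip_force: 0.0
```

carry_out(
  series=[
    {"delta_rot":[0,0,0],"travel":[-0.718,0.94,0],"fingers":-0.4},
    {"delta_rot":[0,0,0],"travel":[-0.718,0.94,0],"fingers":-0.4},
    {"delta_rot":[0,0,0],"travel":[-0.718,0.94,0],"fingers":-0.4},
    {"delta_rot":[0,0,0],"travel":[0,0,0],"fingers":-0.4},
    {"delta_rot":[0,0,0],"travel":[0,0,0],"fingers":-0.4},
  ],
)

```text
clock: 57.32
tcp_pos: [0.5295, 0.2095, 0.182]
orientation: [0.001, -0.011, 1.0, 0.0]
wrist_force: [0.1, -0.6, 0.4]
finger_gap: 0.0595
grip_force: 0.0
```

```bash
python3 -c "
from h import *
st()"
```

```text
t 57.33 tcp [0.5295 0.2095 0.182 ] yaw 3.163 tilt [0.0014 0.0001] F [ 0.1 -0.6  0.4] gap 0.0595 grip 0.0
```

carry_out(
  series=[
    {"delta_rot":[0,0,0],"travel":[0,0,-0.9],"fingers":-0.4},
    {"delta_rot":[0,0,0],"travel":[0,0,-0.9],"fingers":-0.4},
    {"delta_rot":[0,0,0],"travel":[0,0,-0.7],"fingers":-0.4},
    {"delta_rot":[0,0,0],"travel":[0,0,-0.46],"fingers":-0.4},
    {"delta_rot":[0,0,0],"travel":[0,0,0],"fingers":-0.4},
  ],
)

```text
clock: 57.95
tcp_pos: [0.5288, 0.2089, 0.1065]
orientation: [-0.001, -0.01, 1.0, -0.0]
wrist_force: [0.3, 0.2, 0.2]
finger_gap: 0.06
grip_force: 0.0
```

carry_out(
  series=[
    {"delta_rot":[0,0,0],"travel":[0,0,0],"fingers":1},
    {"delta_rot":[0,0,0],"travel":[0,0,0],"fingers":1},
    {"delta_rot":[0,0,0],"travel":[0,0,0],"fingers":1},
    {"delta_rot":[0,0,0],"travel":[0,0,0],"fingers":1},
    {"delta_rot":[0,0,0],"travel":[0,0,0],"fingers":1},
  ],
  squeeze=40,
)

```text
clock: 58.58
tcp_pos: [0.5294, 0.2097, 0.1081]
orientation: [0.001, -0.01, 1.0, 0.0]
wrist_force: [-0.8, 0.5, 5.7]
finger_gap: 0.0131
grip_force: 40.4
```

carry_out(
  series=[
    {"delta_rot":[0,0,0],"travel":[0,-0.2,0],"fingers":1},
    {"delta_rot":[0,0,0],"travel":[0,-0.2,0],"fingers":1},
    {"delta_rot":[0,0,0],"travel":[0,-0.2,0],"fingers":1},
    {"delta_rot":[0,0,0],"travel":[0,-0.2,0],"fingers":1},
    {"delta_rot":[0,0,0],"travel":[0,-0.12,0],"fingers":1},
  ],
)

```text
clock: 59.2
tcp_pos: [0.5296, 0.1872, 0.1081]
orientation: [0.001, -0.011, 1.0, 0.001]
wrist_force: [0.2, 2.4, 4.6]
finger_gap: 0.0133
grip_force: 40.5
```

carry_out(
  series=[
    {"delta_rot":[0,0,0],"travel":[0,0,0],"fingers":1},
    {"delta_rot":[0,0,0],"travel":[0,0,0],"fingers":1},
  ],
)

```text
clock: 59.45
tcp_pos: [0.5296, 0.1868, 0.1081]
orientation: [0.001, -0.01, 1.0, 0.0]
wrist_force: [-1.3, 0.3, 5.6]
finger_gap: 0.0136
grip_force: 40.4
```

carry_out(
  series=[
    {"delta_rot":[0,0,0],"travel":[0,-0.06,0],"fingers":1},
    {"delta_rot":[0,0,0],"travel":[0,-0.06,0],"fingers":1},
    {"delta_rot":[0,0,0],"travel":[0,0,0],"fingers":1},
  ],
)

```text
clock: 59.82
tcp_pos: [0.5296, 0.1841, 0.1081]
orientation: [0.001, -0.011, 1.0, 0.001]
wrist_force: [-0.6, 1.9, 5.7]
finger_gap: 0.0132
grip_force: 40.4
```

carry_out(
  series=[
    {"delta_rot":[0,0,0],"travel":[0,-0.04,0],"fingers":1},
    {"delta_rot":[0,0,0],"travel":[0,0,0],"fingers":1},
  ],
)

```text
clock: 60.08
tcp_pos: [0.5297, 0.1832, 0.1081]
orientation: [0.001, -0.011, 1.0, 0.001]
wrist_force: [-0.6, 1.6, 5.8]
finger_gap: 0.0135
grip_force: 40.5
```

carry_out(
  series=[
    {"delta_rot":[0,0,0],"travel":[0,-0.04,0],"fingers":1},
    {"delta_rot":[0,0,0],"travel":[0,0,0],"fingers":1},
  ],
)

```text
clock: 60.32
tcp_pos: [0.5296, 0.1822, 0.1081]
orientation: [0.001, -0.011, 1.0, 0.001]
wrist_force: [-0.8, 1.4, 5.6]
finger_gap: 0.0136
grip_force: 40.5
```

carry_out(
  series=[
    {"delta_rot":[0,0,0],"travel":[0,-0.04,0],"fingers":1},
    {"delta_rot":[0,0,0],"travel":[0,0,0],"fingers":1},
  ],
)

```text
clock: 60.58
tcp_pos: [0.5297, 0.182, 0.1081]
orientation: [0.001, -0.011, 1.0, 0.002]
wrist_force: [-0.1, 4.8, 5.4]
finger_gap: 0.0133
grip_force: 40.6
```

carry_out(
  series=[
    {"delta_rot":[0,0,0],"travel":[0,-0.04,0],"fingers":1},
    {"delta_rot":[0,0,0],"travel":[0,0,0],"fingers":1},
  ],
)

```text
clock: 60.82
tcp_pos: [0.5297, 0.1814, 0.1081]
orientation: [0.001, -0.011, 1.0, 0.002]
wrist_force: [0.1, 6.6, 4.8]
finger_gap: 0.0132
grip_force: 40.7
```

carry_out(
  series=[
    {"delta_rot":[0,0,0],"travel":[0,-0.04,0],"fingers":1},
    {"delta_rot":[0,0,0],"travel":[0,0,0],"fingers":1},
  ],
)

```text
clock: 61.08
tcp_pos: [0.5297, 0.1806, 0.1081]
orientation: [0.001, -0.011, 1.0, 0.002]
wrist_force: [-0.1, 7.7, 4.1]
finger_gap: 0.0134
grip_force: 40.7
```

carry_out(
  series=[
    {"delta_rot":[0,0,0],"travel":[0,-0.04,0],"fingers":1},
    {"delta_rot":[0,0,0],"travel":[0,0,0],"fingers":1},
  ],
)

```text
clock: 61.32
tcp_pos: [0.5297, 0.1797, 0.108]
orientation: [0.001, -0.011, 1.0, 0.002]
wrist_force: [-0.1, 7.1, 4.5]
finger_gap: 0.0132
grip_force: 40.8
```

carry_out(
  series=[
    {"delta_rot":[0,0,0],"travel":[0,0.04,0],"fingers":1},
    {"delta_rot":[0,0,0],"travel":[0,0,0],"fingers":-0.4},
    {"delta_rot":[0,0,0],"travel":[0,0,0],"fingers":-0.4},
    {"delta_rot":[0,0,0],"travel":[0,0,0],"fingers":-0.4},
    {"delta_rot":[0,0,0],"travel":[0,0,0.5],"fingers":-0.4},
  ],
)

```text
clock: 61.95
tcp_pos: [0.5279, 0.1782, 0.119]
orientation: [-0.001, -0.011, 1.0, -0.0]
wrist_force: [0.1, -1.2, 0.3]
finger_gap: 0.0598
grip_force: 0.0
```

carry_out(
  series=[
    {"delta_rot":[0,0,0],"travel":[0,0,1],"fingers":-0.4},
    {"delta_rot":[0,0,0],"travel":[0,0,1],"fingers":-0.4},
    {"delta_rot":[0,0,0],"travel":[0,0,1],"fingers":1},
    {"delta_rot":[0,0,0],"travel":[-0.2,1,1],"fingers":1},
    {"delta_rot":[0,0,0],"travel":[-0.2,1,1],"fingers":1},
  ],
)

```text
clock: 62.58
tcp_pos: [0.519, 0.2288, 0.2466]
orientation: [0.001, -0.01, 1.0, 0.0]
wrist_force: [-0.1, 0.3, 0.5]
finger_gap: 0.0053
grip_force: 0.0
```

carry_out(
  series=[
    {"delta_rot":[0,0,0],"travel":[-0.2,1,0],"fingers":1},
    {"delta_rot":[0,0,0],"travel":[-0.2,1,0],"fingers":1},
    {"delta_rot":[0,0,0],"travel":[-0.2,1,0],"fingers":1},
    {"delta_rot":[0,0,0],"travel":[-0.2,1,0],"fingers":1},
    {"delta_rot":[0,0,0],"travel":[-0.2,1,0],"fingers":1},
  ],
)

```text
clock: 63.2
tcp_pos: [0.4938, 0.3543, 0.2457]
orientation: [0.0, -0.011, 1.0, 0.0]
wrist_force: [-0.2, 0.4, 0.1]
finger_gap: 0.0004
grip_force: 0.0
```

carry_out(
  series=[
    {"delta_rot":[0,0,0],"travel":[-0.2,1,0],"fingers":1},
    {"delta_rot":[0,0,0],"travel":[-0.2,0.9,0],"fingers":1},
    {"delta_rot":[0,0,0],"travel":[0,0,0],"fingers":1},
    {"delta_rot":[0,0,0],"travel":[0,0,0],"fingers":1},
  ],
)

```text
clock: 63.7
tcp_pos: [0.484, 0.4007, 0.2448]
orientation: [0.0, -0.011, 1.0, -0.0]
wrist_force: [0.2, -0.4, 0.3]
finger_gap: 0.0001
grip_force: 0.0
```

```bash
python3 -c "
from h import *
st();snap('wrist','w16');snap('scene','scene2')
a=cv2.imread('pics/w16.png'); b=cv2.imread('pics/scene2.png')[165:265,305:465]
cv2.imwrite('pics/m16.png',np.hstack([a[:,170:490],cv2.resize(b,(480,300),interpolation=cv2.INTER_CUBIC).copy() if 0 else np.vstack([cv2.resize(b,(480,300),interpolation=cv2.INTER_CUBIC),np.zeros((100,480,3),np.uint8)])]))"
```

```text
t 63.7 tcp [0.484  0.4007 0.2448] yaw 3.1628 tilt [ 0.     -0.0004] F [ 0.2 -0.4  0.3] gap 0.0001 grip 0.0
```

View pics/m16.png

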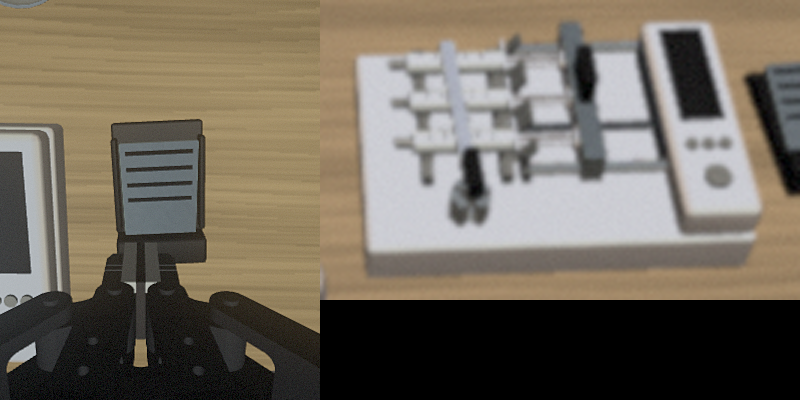

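The clamp lies across the three barrels and the pusher is up against the discs. The pedal tread spans (119,142)–(198,138) at its free end and (122,237)–(200,232) at the hinge.

```bash
python3 -c "
from h import *
a=px('w16',289,142,.041);b=px('w16',368,138,.041);c=px('w16',292,237,.035);d=px('w16',370,232,.035)
m=(a+b)/2;n=(c+d)/2;v=(n-m)/np.linalg.norm(n-m)
print(a,b,c,d,np.linalg.norm(b-a),np.linalg.norm(n-m),'pad',m+.02*v)"
```

```text
[0.45736227 0.38096956 0.041     ] [0.45193652 0.45730405 0.041     ] [0.55854832 0.38426154 0.035     ] [0.55116342 0.4667976  0.035     ] 0.07652707788816193 0.10058929310878938 pad [0.47457328 0.42040787 0.03980703]
```

carry_out(
  series=[
    {"delta_rot":[0,0,0],"travel":[-0.38,0.79,-0.9],"fingers":1},
    {"delta_rot":[0,0,0],"travel":[0,0,-1],"fingers":1},
    {"delta_rot":[0,0,0],"travel":[0,0,-1],"fingers":1},
    {"delta_rot":[0,0,0],"travel":[0,0,-1],"fingers":1},
    {"delta_rot":[0,0,0],"travel":[0,0,-1],"fingers":1},
  ],
)

```text
clock: 64.42
tcp_pos: [0.4748, 0.42, 0.1217]
orientation: [0.0, -0.01, 1.0, 0.0]
wrist_force: [-0.7, 0.2, 0.6]
finger_gap: -0.0001
grip_force: 0.0
```

carry_out(
  series=[
    {"delta_rot":[0,0,0],"travel":[0,0,-1],"fingers":1},
    {"delta_rot":[0,0,0],"travel":[0,0,-1],"fingers":1},
    {"delta_rot":[0,0,0],"travel":[0,0,-0.7],"fingers":1},
    {"delta_rot":[0,0,0],"travel":[0,0,-0.3],"fingers":1},
    {"delta_rot":[0,0,0],"travel":[0,0,-0.2],"fingers":1},
  ],
)

```text
clock: 65.05
tcp_pos: [0.4748, 0.4209, 0.0424]
orientation: [0.0, -0.01, 1.0, 0.0]
wrist_force: [-0.1, -0.3, 0.2]
finger_gap: -0.0001
grip_force: 0.0
```

carry_out(
  series=[
    {"delta_rot":[0,0,0],"travel":[0,0,-0.2],"fingers":1},
    {"delta_rot":[0,0,0],"travel":[0,0,-0.2],"fingers":1},
    {"delta_rot":[0,0,0],"travel":[0,0,-0.2],"fingers":1},
    {"delta_rot":[0,0,0],"travel":[0,0,0],"fingers":1},
  ],
)

```text
clock: 65.55
tcp_pos: [0.4738, 0.4211, 0.0278]
orientation: [-0.0, -0.011, 1.0, 0.0]
wrist_force: [-5.0, -0.3, 6.8]
finger_gap: 0.0005
grip_force: 3.3
```

carry_out(
  series=[
    {"delta_rot":[0,0,0],"travel":[0,0,-0.15],"fingers":1},
    {"delta_rot":[0,0,0],"travel":[0,0,-0.15],"fingers":1},
    {"delta_rot":[0,0,0],"travel":[0,0,0],"fingers":1},
  ],
)

```text
clock: 65.92
tcp_pos: [0.4736, 0.4212, 0.0214]
orientation: [-0.0, -0.011, 1.0, 0.001]
wrist_force: [-5.9, -2.7, 11.9]
finger_gap: 0.0002
grip_force: 5.9
```

carry_out(
  series=[
    {"delta_rot":[0,0,0],"travel":[0,0,-0.1],"fingers":1},
    {"delta_rot":[0,0,0],"travel":[0,0,0],"fingers":1},
    {"delta_rot":[0,0,0],"travel":[0,0,0],"fingers":1},
  ],
)

```text
clock: 66.3
tcp_pos: [0.4735, 0.4213, 0.021]
orientation: [0.0, -0.011, 1.0, 0.001]
wrist_force: [-10.4, -4.4, 23.9]
finger_gap: -0.0
grip_force: 12.1
```

The pedal is at its stop: the force rose to 24 N with no further travel. Letting it up.

carry_out(
  series=[
    {"delta_rot":[0,0,0],"travel":[0,0,0.4],"fingers":1},
    {"delta_rot":[0,0,0],"travel":[0,0,0.5],"fingers":1},
    {"delta_rot":[0,0,0],"travel":[0,0,1],"fingers":1},
    {"delta_rot":[0,0,0],"travel":[0,0,1],"fingers":1},
    {"delta_rot":[0,0,0],"travel":[0,0,1],"fingers":1},
  ],
)

```text
clock: 66.92
tcp_pos: [0.4745, 0.4208, 0.1154]
orientation: [0.0, -0.011, 1.0, 0.0]
wrist_force: [0.4, -0.2, 0.3]
finger_gap: 0.0001
grip_force: 0.0
```

carry_out(
  series=[
    {"delta_rot":[0,0,0],"travel":[0,0,1],"fingers":1},
    {"delta_rot":[0,0,0],"travel":[0,0,1],"fingers":1},
    {"delta_rot":[0,0,0],"travel":[0,0,1],"fingers":1},
    {"delta_rot":[0,0,0],"travel":[0,0,0],"fingers":1},
    {"delta_rot":[0,0,0],"travel":[0,0,0],"fingers":1},
  ],
)

```text
clock: 67.55
tcp_pos: [0.4742, 0.4206, 0.1888]
orientation: [-0.0, -0.011, 1.0, -0.0]
wrist_force: [0.2, -0.4, -0.2]
finger_gap: 0.0001
grip_force: 0.0
```

```bash
python3 -c "
from h import *
st();snap('scene','scene3')
a=cv2.imread('pics/scene2.png').astype(int)[165:265,305:450];b=cv2.imread('pics/scene3.png').astype(int)[165:265,305:450]
print('pump change px',(abs(a-b).max(2)>40).sum())
print(env.hand_in())"
```

```text
t 67.55 tcp [0.4742 0.4206 0.1888] yaw 3.1628 tilt [-0.0008 -0.0004] F [ 0.2 -0.4 -0.2] gap 0.0001 grip 0.0
pump change px 0
the job is handed in; nothing more can be done
None
```

The job is handed in at about 68 s: the one spent syringe is in the tray, the three full syringes are seated under the clamp with the pusher against their plungers, and the pedal was pressed to its stop and let go; the hand-in returned no verdict.

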